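Get the ink roller out from behind the ink tins

TASK

First clear the three ink tins that stand in front of the ink roller over to the white tray, standing upright, without disturbing the roller. Then lift the roller off the ink stand and lay it in the dark wooden roller rest, a handle in each vee, so that it stays lying still; only then put every tin back upright on the middle of the tile of its own colour. Tip no tin over, and leave the amber glass jar where it stands.

Things in the scene. Friction and masses are not known exactly. Their poses are not given: they have to be found in the camera images.
- tin_red: loose upright ink tin, bare metal with a red lid and red label band, diameter 62 mm, height 100 mm, about 0.35 kg. Origin: centre of its underside, z up. At the start it stands on the middle of the red tile, 12 mm from its neighbours and 8 mm in front of the roller; its top 54 mm stand above the roller.
- tin_yellow: loose upright ink tin, bare metal with a yellow lid and yellow label band, diameter 62 mm, height 100 mm, about 0.35 kg. Origin: centre of its underside, z up. At the start it stands on the middle of the yellow tile, 12 mm from its neighbours and 8 mm in front of the roller; its top 54 mm stand above the roller.
- tin_blue: loose upright ink tin, bare metal with a blue lid and blue label band, diameter 62 mm, height 100 mm, about 0.35 kg. Origin: centre of its underside, z up. At the start it stands on the middle of the blue tile, 12 mm from its neighbours and 8 mm in front of the roller; its top 54 mm stand above the roller.
- tile_red: fixed flat red tile, 90 mm (x, fore and aft) by 68 mm (y, along the row) by 3 mm: the place of the red tin. Origin: centre of its underside, z up. The three tiles lie side by side, 74 mm apart along y, on the ink stand's board (12 mm thick, on the bench), and show in front of and behind the tins on them. The roller lies at first parallel to y, its axis 61 mm behind the tile's centre (+x).
- tile_yellow: fixed flat yellow tile, 90 mm (x, fore and aft) by 68 mm (y, along the row) by 3 mm: the place of the yellow tin. Origin: centre of its underside, z up. The three tiles lie side by side, 74 mm apart along y, on the ink stand's board (12 mm thick, on the bench), and show in front of and behind the tins on them. The roller lies at first parallel to y, its axis 61 mm behind the tile's centre (+x).
- tile_blue: fixed flat blue tile, 90 mm (x, fore and aft) by 68 mm (y, along the row) by 3 mm: the place of the blue tin. Origin: centre of its underside, z up. The three tiles lie side by side, 74 mm apart along y, on the ink stand's board (12 mm thick, on the bench), and show in front of and behind the tins on them. The roller lies at first parallel to y, its axis 61 mm behind the tile's centre (+x).
- roller: loose ink roller like a rolling pin, 0.55 kg: black rubber barrel, diameter 44, length 180 mm, at each end a pale fixed wooden handle, diameter 24, length 55 mm (290 mm in all, ends alike). Origin: barrel's middle, on the axis; x along the axis (y, z turn as it rolls). At first it lies behind the tins, handles in two vees at the back of the ink stand, axis 39 mm above the bench, barrel 5 mm above the board.
- rest: fixed roller rest: dark plank 250 mm (x) by 80 mm (y) by 10 mm, two pale cheeks 16 mm thick at x = +-110 mm, 54 mm wide, each with a 90 degree vee, 21 mm deep, open to the top, line along x over the plank's centre line. Origin: centre of the underside, z up. A roller in it has its handles in the vees, axis along x, 37 mm above the bench, its barrel between the cheeks with 12 mm play at each end.
- tray: fixed white enamel tray, empty at the start: 290 mm (its x) by 130 mm (its y), rim 18 mm high, walls and floor 3 mm thick (floor 3 mm above the bench). Origin: centre of its underside, z up. Room for the three tins in a row along x.
- jar: loose amber glass jar with a steel lid, diameter 66 mm, height 100 mm, about 0.4 kg, standing between the robot and the ink stand, to be left alone. Origin: centre of its underside, z up.

How it is judged (in metres and radians):
On the way, in this order (a step that is already met when the one before it is completed fails the run):
1. all three tins stand upright and still in the tray while the roller still lies undisturbed on the ink stand (x of tin_red in the frame of tray between -0.118 and 0.118 m and y of tin_red in the frame of tray between -0.038 and 0.038 m and z of each of tin_red, tin_yellow, tin_blue in the frame of tray below 0.009 m and angle between each of tin_red, tin_yellow, tin_blue's own z axis and vertical below 0.1 rad and linear speed of each of tin_red, tin_yellow, tin_blue below 0.02 m/s and angular speed of each of tin_red, tin_yellow, tin_blue below 0.3 rad/s and x of tin_yellow in the frame of tray between -0.118 and 0.118 m and y of tin_yellow in the frame of tray between -0.038 and 0.038 m and x of tin_blue in the frame of tray between -0.118 and 0.118 m and y of tin_blue in the frame of tray between -0.038 and 0.038 m and distance of roller from where it was at the start of the episode below 0.012 m), for 0.2 s.
2. the roller lies still in the rest, both handles in the vees, while the three tins still stand in the tray (x of tin_red in the frame of tray between -0.118 and 0.118 m and y of tin_red in the frame of tray between -0.038 and 0.038 m and z of each of tin_red, tin_yellow, tin_blue in the frame of tray below 0.009 m and angle between each of tin_red, tin_yellow, tin_blue's own z axis and vertical below 0.1 rad and linear speed of each of tin_red, tin_yellow, tin_blue, roller below 0.02 m/s and angular speed of each of tin_red, tin_yellow, tin_blue, roller below 0.3 rad/s and x of tin_yellow in the frame of tray between -0.118 and 0.118 m and y of tin_yellow in the frame of tray between -0.038 and 0.038 m and x of tin_blue in the frame of tray between -0.118 and 0.118 m and y of tin_blue in the frame of tray between -0.038 and 0.038 m and x of roller in the frame of rest between -0.015 and 0.015 m and y of roller in the frame of rest between -0.006 and 0.006 m and z of roller in the frame of rest between 0.032 and 0.041 m and angle between the x axis of roller and the x axis of rest, either way round below 0.06 rad), for 0.2 s.
At the end, for the whole second after the job is handed in: each tin upright and still on the tile of its colour, within 12 mm of its centre; roller still in the rest, handles down in both vees (axis 32 to 41 mm up, within 6 mm sideways, 15 mm lengthways, 0.06 rad of the rest's line); jar upright within 30 mm of its start (horizontal distance between tin_red and tile_red below 0.012 m and z of tin_red in the frame of tile_red below 0.007 m and angle between each of tin_red, tin_yellow, tin_blue's own z axis and vertical below 0.08 rad and linear speed of each of tin_red, tin_yellow, tin_blue, roller below 0.02 m/s and angular speed of each of tin_red, tin_yellow, tin_blue, roller below 0.3 rad/s and horizontal distance between tin_yellow and tile_yellow below 0.012 m and z of tin_yellow in the frame of tile_yellow below 0.007 m and horizontal distance between tin_blue and tile_blue below 0.012 m and z of tin_blue in the frame of tile_blue below 0.007 m and x of roller in the frame of rest between -0.015 and 0.015 m and y of roller in the frame of rest between -0.006 and 0.006 m and z of roller in the frame of rest between 0.032 and 0.041 m and angle between the x axis of roller and the x axis of rest, either way round below 0.06 rad and distance of jar from where it was at the start of the episode below 0.03 m and angle between jar's own z axis and vertical below 0.15 rad); the robot touches nothing.
It fails at once if a tin is tipped over (angle between any of tin_red, tin_yellow, tin_blue's own z axis and vertical above 0.6 rad).
It fails at once if the amber glass jar is knocked over or pushed away (distance of jar from where it was at the start of the episode above 0.03 m or angle between jar's own z axis and vertical above 0.4 rad).
It also fails if it takes over 128 s, if anything falls off the work surface, if the arm or the gripper's body presses on something with over 40 N, if the wrist force passes 120 N, or if a joint passes its speed limit or range.

ROBOT

A 6-joint arm with a two-finger parallel gripper is mounted at the origin on the work surface. World frame = base frame: x ahead of the robot, y to its left, z up, the work surface at z = 0. Lengths are in mm, angles in degrees, forces in N, time in s.
With the tool pointing down it reaches from about 300 to 850 mm from the base axis. Payload 4.2 kg.
Tool frame: the origin (TCP) lies between the finger pads; the fingertips stand 22 mm ahead of it and the grasp point (between the pads) lies 3 mm ahead of it (env.finger_overhang is the distance from the TCP to the fingertips, in mm); z points along the fingers, y is the line along which they close (so a half turn about z gives the same grasp; the last joint's range is limited). The gripper opens to 91 mm and grips with 3 to 60 N. Pads are 32 mm wide; open, the fingers measure 118 mm over their backs; the gripper's body (76 mm by 178 mm) begins 60 mm behind the grasp point.
Start: joints at [68.698, 18.312, 89.639, -0, 72.044, -1.146], TCP at [198.14, 539.797, 235.976] pointing down, gripper open.
Joint ranges: [-177.97, 177.97], [-48.28, 115.42], [12.27, 149.76], [-77.06, 257.06], [2.81, 150.46], [-146.56, 146.56]. Speed limits (degrees/s): [147.25, 147.25, 180, 180, 180, 180].

INTERFACE

Orientations are given as [roll, pitch, yaw] about the fixed x, y, z axes, in that order (R = Rz(yaw) Ry(pitch) Rx(roll)).
In Python, from workcell import state, cams, ticket, look_for, outline_of, env gives the robot as it stands.
- The arm moves only by the tool servo_tool, never from a script. Its argument "steps" is a list of rows, each a list of 3 entries, a list of its own where there are three numbers: the closure in counts, from 0 (fully open) to 255 (shut), then the shift along the tool's x, y, z in mm, then the turn, a rotation vector about the tool's x, y, z in rad. A call has exactly 10 rows; each row shifts and turns the commanded pose from where the row before left it, along the tool's axes as they then stand; what a row does not reach is not made up. A row lasts 1/10 s, in which the tool goes at most 50 mm and 8.59 degrees, less where a joint would pass 70% of its speed; a pose out of reach is approached as far as the arm can. A call with a gripper value outside its range is refused whole. The fingers move at their own pace and stop on an object; "squeeze" is the grip in N (left out, the last holds). Time passes only in rows, so rows that do not move let the fingers close, or fill a call up. It gives the time, the measured TCP pose, the force, the opening and the grip force at its end, in the units of the state.
- state(): the state, without advancing time (a new reading comes with each control period).
- cams.grab_frame(name): name is "scene" or "side" or "wrist"; returns a dict with "color" (480x640x3 uint8, red, green, blue), "z_map" (480x640 float32, mm along the optical axis (not along the pixel's ray), 0 where there is no reading), "fovy" (degrees; the focal length in pixels is half the picture's height over the tangent of half this angle, whatever the lens; pixels are square), "cx", "cy" (the principal point, pixels), "k1" (the pictures are not rectified: a ray, as slopes to the right and down, at radius r is drawn at 1 + k1 r^2 times it, then the intrinsics apply), "eye" and "rotation" of the camera in the world; the wrist camera has in their place "tool_from_camera" (4x4, takes a point from camera to tool coordinates, whose origin is the TCP and whose axes are the flange's). Camera axes: x right, y up, looking along -z (the intrinsics and any distortion apply to the point x, -y, -z); pixel columns grow to the right and rows downward; lengths in mm; the calibration is good to about 2 mm. A picture is of the moment at which its call begins: read the wrist's pose just before it.
- ticket.job_done(): hands the job in; it is judged then, once.
Trained networks look in a picture, given as the dict that the camera call returned (one of the last four; its "shot" number tells which), for a name from the list of things; names that differ only in an ending like _2 or _b are one class to them, and where a whole thing is asked for, a point or a joint stands for the part that bears it (a point fixed in the world has none). Each returns a list of dicts, best first, with "confidence" (0 to 1); they miss things now and then, are a little off and sometimes report something else, mostly with a low value. They report only what shows in the picture. A call takes as long as a camera call.
- look_for(picture, thing): "at" ([column, row] in pixels, amid what is visible of it).
- outline_of(picture, thing): "pixels" (480x640 bool, what is visible of it) and "at" ([column, row] in pixels, amid what is visible of it).
The state is a dict: "time_s": time; "qpos": joint angles; "qvel": joint speeds; "effort": joint torques, N m; "ee_pos": TCP position; "ee_rot": TCP orientation; "force": force on the tool from outside, world axes, zero at the start; "torque": the same for the moment, N m; "gripper_width": finger opening in mm; "gripper_force": force on a finger pad.
Only numpy, scipy, OpenCV 4.12 (cv2) and the standard library are available. Lean on these libraries where they do the work, as an engineer would, in place of code of your own. Each camera call takes 0.05 s, during which the arm holds its last target. There are 200 camera calls.

## Working session

There is one attempt and no reset: what is moved stays moved. The work goes in short steps, Python scripts to look and compute and a tool call to move; the robot and the scene stay as the last step left them, time stands still between calls to the robot, and variables do not carry over. Pictures are saved under pics/ and viewed, at most 14 in all, crops included, and the job is handed in when it is done.

Besides the shell and the picture viewer there is one more tool, called after ">>>" as name(argument=value, ...) on one line, values as JSON. servo_tool: Moves the arm, as the interface text tells. Its arguments: {"type":"object","properties":{"steps":{"type":"array","items":{"type":"array"}},"squeeze":{"type":"number"}},"required":["steps"]}

```bash
mkdir -p pics; cat > h.py <<'E'
import numpy as np, cv2
from scipy.spatial.transform import Rotation as R
from workcell import state, cams, ticket, look_for, outline_of, env
def cloud(f, s=None):
    """world points per pixel (480,640,3), nan where no depth"""
    foc=240/np.tan(np.radians(f["fovy"])/2)
    K=np.array([[foc,0,f["cx"]],[0,foc,f["cy"]],[0,0,1.]])
    u,v=np.meshgrid(np.arange(640.),np.arange(480.))
    p=cv2.undistortPoints(np.stack([u,v],-1).reshape(-1,1,2),K,np.array([f["k1"],0,0,0.])).reshape(480,640,2)
    z=f["z_map"].astype(float).copy(); z[z<=0]=np.nan
    c=np.stack([p[...,0]*z,-p[...,1]*z,-z],-1)
    if "eye" in f: return c@np.array(f["rotation"]).T+np.array(f["eye"])
    T=np.array(f["tool_from_camera"]); c=c@T[:3,:3].T+T[:3,3]
    return c@R.from_euler("xyz",s["ee_rot"],degrees=True).as_matrix().T+np.array(s["ee_pos"])
def save(f,n): cv2.imwrite(f"pics/{n}.png",f["color"][...,::-1])
E
python3 - <<'E'
from h import *
print(state())
for n in ("scene","side"):
    f=cams.grab_frame(n); save(f,n+"0"); P=cloud(f)
    print(n,f["eye"] , f["fovy"],f["k1"])
    for t in ["tin_red","tin_yellow","tin_blue","tile_red","tile_yellow","tile_blue","roller","rest","tray","jar"]:
        for o in outline_of(f,t)[:1]:
            q=P[o["pixels"]]; q=q[~np.isnan(q[:,0])]
            print(t,round(o["confidence"],2),np.round(o["at"]),len(q),np.round(np.percentile(q,[2,50,98],axis=0)).tolist() if len(q) else "")
E
```

```text
{'time_s': 0.0, 'qpos': array([ 6.86977517e+01,  1.83536995e+01,  8.97065877e+01,  1.44223645e-03,
        7.20427556e+01, -1.14704181e+00]), 'qvel': array([ 0.03110258,  0.08392738, -0.02559662, -0.04656789,  0.06876796,
       -0.03972219]), 'effort': array([ 9.70841138e-04, -4.12463057e+01, -2.31967145e+01,  7.29157543e-02,
        4.59617155e-02, -1.52434241e-04]), 'ee_pos': array([197.96047824, 539.35952551, 235.09837222]), 'ee_rot': array([-1.79897005e+02, -3.43364484e-03,  1.59844345e+02]), 'force': array([-0.4681172 , -0.13811122, -0.27685025]), 'torque': array([-0.02008912,  0.03204482,  0.00898449]), 'gripper_force': 0.0, 'gripper_width': 91.07298540169465}Traceback (most recent call last):
  File "<stdin>", line 4, in <module>
  File "h.py", line 12, in cloud
    if "eye" in f: return c@np.array(f["rotation"]).T+np.array(f["eye"])
                          ~~~~~~~~~~~~~~~~~~~~~~~~~~~^~~~~~~~~~~~~~~~~~~
ValueError: operands could not be broadcast together with shapes (480,640) (3,)
```

```bash
sed -i 's/c@np.array(f\["rotation"\]).T/c@R.from_euler("xyz",f["rotation"],degrees=True).as_matrix().T/' h.py
cat > look.py <<'E'
from h import *
for n in ("scene","side"):
    f=cams.grab_frame(n); save(f,n+"0"); P=cloud(f)
    print(n,f["eye"] ,f["rotation"], f["fovy"],f["k1"])
    for t in ["tin_red","tin_yellow","tin_blue","tile_red","tile_yellow","tile_blue","roller","rest","tray","jar"]:
        for o in outline_of(f,t)[:1]:
            q=P[o["pixels"]]; q=q[~np.isnan(q[:,0])]
            print(t,round(o["confidence"],2),np.round(o["at"]),len(q),np.round(np.percentile(q,[2,50,98],axis=0)).tolist() if len(q) else "")
E
python3 look.py
```

```text
scene [1111.76282022 -122.5635541   828.32158882] [39.12003531  0.3559603  79.26983663] 50.87941266363681 -0.043230213804726816
tin_red 0.95 [298. 270.] 1632 [[522.0, -86.0, 20.0], [569.0, -59.0, 106.0], [582.0, -29.0, 119.0]]
tin_yellow 0.86 [340. 262.] 1570 [[523.0, -14.0, 30.0], [566.0, 12.0, 108.0], [579.0, 43.0, 120.0]]
tin_blue 0.86 [379. 258.] 1655 [[515.0, 59.0, 16.0], [562.0, 84.0, 103.0], [576.0, 118.0, 120.0]]
tile_red 0.67 [288. 291.] 103 [[510.0, -91.0, 13.0], [555.0, -87.0, 16.0], [580.0, -25.0, 20.0]]
tile_yellow 0.5 [319. 273.] 64 [[505.0, -19.0, 14.0], [520.0, -15.0, 17.0], [563.0, -10.0, 20.0]]
roller 0.93 [342. 301.] 3140 [[585.0, -116.0, 14.0], [617.0, 14.0, 53.0], [632.0, 154.0, 64.0]]
rest 0.58 [472. 239.] 3669 [[362.0, 278.0, 5.0], [485.0, 319.0, 12.0], [597.0, 364.0, 41.0]]
tray 0.58 [164. 288.] 7977 [[332.0, -400.0, 1.0], [488.0, -325.0, 4.0], [621.0, -248.0, 19.0]]
jar 0.83 [263. 217.] 1412 [[359.0, -136.0, 9.0], [402.0, -107.0, 74.0], [413.0, -77.0, 103.0]]
side [ 228.89379455 -574.24357761  686.83716302] [ 45.46631149  -0.78431465 -25.06988522] 51.34594552
[... 196 characters left out ...]
06.0], [571.0, 39.0, 118.0]]
tin_blue 0.74 [314. 200.] 1266 [[512.0, 59.0, 20.0], [526.0, 74.0, 106.0], [566.0, 113.0, 118.0]]
tile_red 0.95 [341. 280.] 516 [[504.0, -93.0, 12.0], [519.0, -73.0, 15.0], [591.0, -28.0, 18.0]]
tile_blue 0.52 [297. 235.] 333 [[497.0, 53.0, 11.0], [508.0, 84.0, 14.0], [526.0, 129.0, 18.0]]
roller 0.82 [386. 253.] 1055 [[590.0, -127.0, 35.0], [607.0, -69.0, 53.0], [624.0, 107.0, 62.0]]
rest 0.63 [243. 174.] 2897 [[352.0, 274.0, 1.0], [467.0, 312.0, 10.0], [590.0, 362.0, 40.0]]
tray 0.74 [397. 421.] 16039 [[333.0, -385.0, 1.0], [477.0, -321.0, 4.0], [615.0, -247.0, 18.0]]
jar 0.69 [275. 316.] 2356 [[346.0, -141.0, 9.0], [373.0, -129.0, 77.0], [404.0, -87.0, 102.0]]
```

```bash
cat > fit.py <<'E'
from h import *
for n in ("scene","side"):
    f=cams.grab_frame(n); P=cloud(f); print(n)
    for t,zt in [("tin_red",115),("tin_yellow",115),("tin_blue",115),("jar",100)]:
        for o in outline_of(f,t)[:1]:
            q=P[o["pixels"]]; q=q[q[:,2]>zt-6]
            (c,r)=cv2.minEnclosingCircle(q[:,:2].astype(np.float32)); print(t,np.round(c,1),round(r,1),np.round(np.median(q,0),1))
    for t,lo,hi in [("tray",-5,30),("rest",4,15),("rest",25,50),("roller",56,70)]:
        for o in outline_of(f,t)[:1]:
            q=P[cv2.erode(o["pixels"].astype(np.uint8),np.ones((2,2)))>0]; q=q[(q[:,2]>lo)&(q[:,2]<hi)]
            print(t,lo,np.round(cv2.minAreaRect(q[:,:2].astype(np.float32)),1).tolist() if 0 else cv2.minAreaRect(q[:,:2].astype(np.float32)),np.round(np.median(q,0),1))
E
python3 fit.py
```

```text
scene
tin_red [550.6 -58.6] 32.8 [553.9 -57.5 117.1]
tin_yellow [547.3  15.7] 32.7 [551.3  14.8 117.2]
tin_blue [544.2  89.8] 32.7 [548.3  88.4 117.1]
jar [ 380.3 -107.7] 30.5 [ 383.4 -106.3  101.2]
tray -5 ((475.73748779296875, -322.94207763671875), (294.2175598144531, 127.9602279663086), 11.364070892333984) [ 490.2 -323.4    4.4]
rest 4 ((476.961669921875, 322.3352966308594), (247.96434020996094, 81.39254760742188), 5.610288143157959) [483.4 318.7  11.5]
rest 25 ((476.1438903808594, 322.2764892578125), (235.05003356933594, 54.466270446777344), 5.58143424987793) [580.  324.1  33.9]
roller 56 ((609.497802734375, 19.166419982910156), (32.29595947265625, 180.28335571289062), 2.4748713970184326) [612.6  18.2  60.6]
side
tin_red [0. 0.] 0.0 [nan nan nan]
tin_yellow [541.7   3.1] 43.7 [543.7  11.2 115.8]
tin_blue [542.3  89.2] 32.7 [540.8  84.7 115.7]
jar [ 377.9 -108.8] 29.5 [ 376.9 -111.9   99.8]
tray -5 ((473.45147705078125, -325.6807861328125), (290.1587829589844, 129.98350524902344), 11.651814460754395) [ 476.7 -321.4    3.6]
rest 4 ((470.38299560546875, 318.16058349609375), (245.3723602294922, 83.87400817871094), 5.094911098480225) [468.  311.1   9.8]
rest 25 ((472.64990234375, 318.79840087890625), (237.75570678710938, 53.60872268676758), 5.421332359313965) [372.7 318.1  33.2]
roller 56 ((609.0880737304688, 15.543731689453125), (181.0177459716797, 29.944692611694336), 89.8923110961914) [609.8 -25.2  59.6]
  return _methods._mean(a, axis=axis, dtype=dtype,
  ret = um.true_divide(
```

View pics/scene0.png

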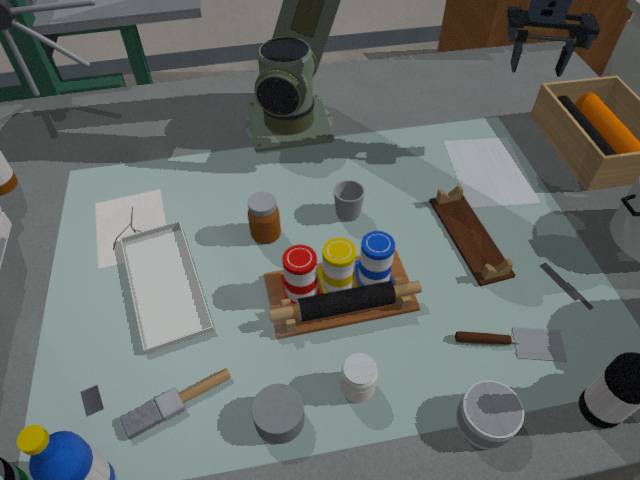

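View pics/side0.png

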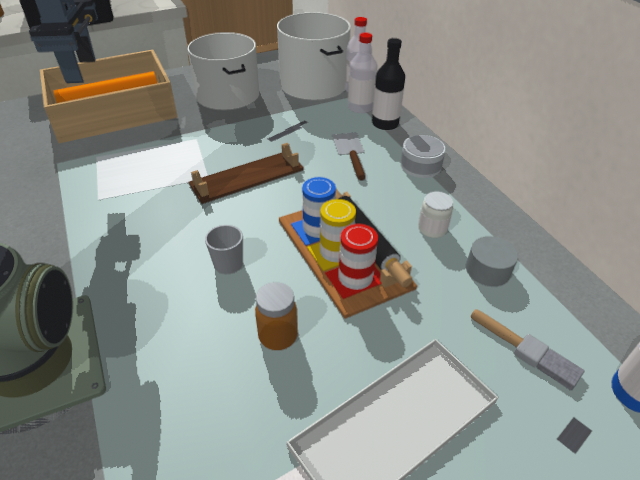

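```bash
cat > plan.py <<'E'
import sys, json
from h import *
def plan(*wps, step=45, hold=None):
    """wps: (x,y,z,yaw,closure,[rows]) or ('hold',n); prints rows in tool axes, 10 per call, from the measured pose"""
    s=state(); p=np.array(s["ee_pos"]); r=s["ee_rot"]; Rm=R.from_euler("xyz",r,degrees=True); rows=[]; c=0
    for w in wps:
        if w[0]=="hold": rows+=[[c,[0,0,0],[0,0,0]]]*w[1]; continue
        t=np.array(w[:3],float); Rt=R.from_euler("xyz",[180,0,w[3]],degrees=True); c=w[4]
        rv=(Rm.inv()*Rt).as_rotvec(); n=max(1,int(np.ceil(max(np.linalg.norm(t-p)/(w[5] if len(w)>5 else step),np.linalg.norm(rv)/.14))))
        d=(t-p)/n
        for i in range(n):
            rows.append([c,np.round(Rm.inv().apply(d),1).tolist(),np.round(rv/n,3).tolist()]); Rm=Rm*R.from_rotvec(rv/n)
        p=t
    rows+=[[c,[0,0,0],[0,0,0]]]*(-len(rows)%10)
    print("t",s["time_s"],"pos",np.round(s["ee_pos"],1),np.round(s["ee_rot"],2),"w",round(s["gripper_width"],1))
    for i in range(0,len(rows),10): print(json.dumps(rows[i:i+10]).replace(" ",""))
E
python3 -c "
from plan import *
plan((546,15,300,92.5,0))"
```

```text
t 2.05 pos [198.1 539.8 236. ] [180.    -0.   159.84] w 91.0
[[0,[-33.8,-24.9,-4.3],[0.0,-0.0,0.078]],[0,[-35.7,-22.1,-4.3],[0.0,-0.0,0.078]],[0,[-37.3,-19.3,-4.3],[0.0,-0.0,0.078]],[0,[-38.7,-16.3,-4.3],[0.0,-0.0,0.078]],[0,[-39.8,-13.2,-4.3],[0.0,-0.0,0.078]],[0,[-40.8,-10.1,-4.3],[0.0,-0.0,0.078]],[0,[-41.4,-6.8,-4.3],[0.0,-0.0,0.078]],[0,[-41.8,-3.6,-4.3],[0.0,-0.0,0.078]],[0,[-42.0,-0.3,-4.3],[0.0,-0.0,0.078]],[0,[-41.9,3.0,-4.3],[0.0,-0.0,0.078]]]
[[0,[-41.5,6.3,-4.3],[0.0,-0.0,0.078]],[0,[-40.9,9.5,-4.3],[0.0,-0.0,0.078]],[0,[-40.0,12.7,-4.3],[0.0,-0.0,0.078]],[0,[-38.9,15.8,-4.3],[0.0,-0.0,0.078]],[0,[-37.5,18.8,-4.3],[0.0,-0.0,0.078]],[0,[0,0,0],[0,0,0]],[0,[0,0,0],[0,0,0]],[0,[0,0,0],[0,0,0]],[0,[0,0,0],[0,0,0]],[0,[0,0,0],[0,0,0]]]
```

>>> servo_tool(steps=[[0, [-34, -25, -4], [0, 0, 0.078]], [0, [-36, -22, -4], [0, 0, 0.078]], [0, [-37, -19, -4], [0, 0, 0.078]], [0, [-39, -16, -4], [0, 0, 0.078]], [0, [-40, -13, -4], [0, 0, 0.078]], [0, [-41, -10, -4], [0, 0, 0.078]], [0, [-41, -7, -4], [0, 0, 0.078]], [0, [-42, -4, -4], [0, 0, 0.078]], [0, [-42, 0, -4], [0, 0, 0.078]], [0, [-42, 3, -4], [0, 0, 0.078]]])

```text
time_s: 3.05
ee_pos: [432.3, 188.7, 276.4]
ee_rot: [180.0, -0.0, 115.0]
force: [0.6, 0.7, -0.5]
gripper_width: 91.0
gripper_force: 0.0
```

>>> servo_tool(steps=[[0, [-42, 6, -5], [0, 0, 0.078]], [0, [-41, 10, -5], [0, 0, 0.078]], [0, [-40, 13, -5], [0, 0, 0.078]], [0, [-39, 16, -5], [0, 0, 0.078]], [0, [-38, 19, -5], [0, 0, 0.078]], [0, [0, 0, 0], [0, 0, 0]], [0, [0, 0, 0], [0, 0, 0]], [0, [0, 0, 0], [0, 0, 0]], [0, [0, 0, 0], [0, 0, 0]], [0, [0, 0, 0], [0, 0, 0]]])

```text
time_s: 4.05
ee_pos: [549.1, 16.0, 301.1]
ee_rot: [180.0, -0.0, 92.9]
force: [0.5, -0.4, -0.7]
gripper_width: 91.0
gripper_force: 0.0
```

```bash
cat > wl.py <<'E'
from h import *
import sys
s=state(); f=cams.grab_frame("wrist"); save(f,sys.argv[1]); P=cloud(f,s)
print(s["time_s"],np.round(s["ee_pos"],1),np.round(s["ee_rot"],2))
for a in sys.argv[2:]:
    t,lo,hi=a.split(",")
    for o in outline_of(f,t)[:1]:
        q=P[o["pixels"]]; q=q[(q[:,2]>float(lo))&(q[:,2]<float(hi))].astype(np.float32)
        if len(q)<5: print(t,"few"); continue
        if t[:3]in("tin","jar"): print(t,round(o["confidence"],2),np.round(np.median(q,0),1),cv2.minEnclosingCircle(q[:,:2]))
        else: print(t,round(o["confidence"],2),np.round(np.median(q,0),1),cv2.minAreaRect(q[:,:2]))
E
python3 wl.py w1 tin_red,109,125 tin_yellow,109,125 tin_blue,109,125 roller,57,70
```

```text
4.05 [549.1  16.  301.1] [ 1.800e+02 -1.000e-02  9.291e+01]
tin_red fewTraceback (most recent call last):
  File "wl.py", line 10, in <module>
    if t[:3]in("tin","jar"): print(t,round(o["confidence"],2),np.round(np.median(q,0),1),cv2.minEnclosingCircle(q[:,:2]))
                                                                                         ~~~~~~~~~~~~~~~~~~~~~~^^^^^^^^^
cv2.error: OpenCV(4.12.0) /io/opencv/modules/imgproc/src/shapedescr.cpp:201: error: (-215:Assertion failed) count >= 0 && (depth == CV_32F || depth == CV_32S) in function 'minEnclosingCircle'
```

View pics/w1.png

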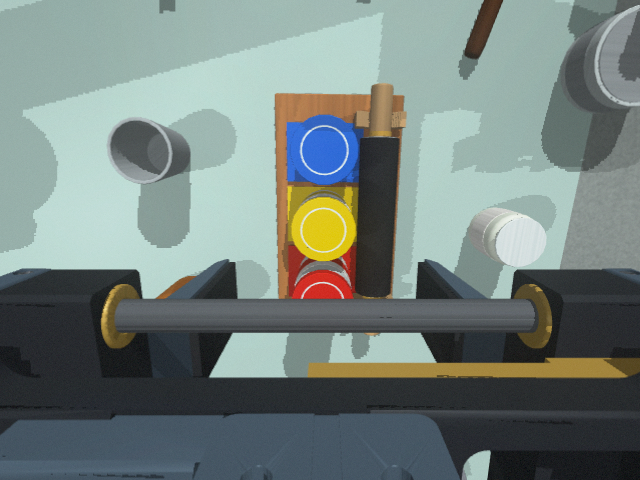

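```bash
sed -i 's/q\[:,:2\])/np.ascontiguousarray(q[:,:2]))/g' wl.py; python3 wl.py w2 tin_yellow,109,125 tin_blue,109,125 roller,57,70;  python3 -c "
from plan import *
plan((547.5,-58.8,190,92.5,0),(547.5,-58.8,92,92.5,0,25))"
```

```text
4.2 [549.3  15.6 301.1] [179.99  -0.    92.87]
tin_yellow 0.74 [545.9  16.6 116.4] ((545.9319458007812, 15.528076171875), 31.232894897460938)
tin_blue few
roller 0.71 [550.6  44.2  64.6] ((559.0883178710938, 13.841201782226562), (40.628204345703125, 77.5619888305664), 28.04312515258789)
t 4.4 pos [549.5  15.1 301. ] [180.    -0.    92.82] w 91.0
[[0,[-24.6,-1.9,37.0],[0.0,-0.0,0.002]],[0,[-24.6,-1.8,37.0],[0.0,-0.0,0.002]],[0,[-24.6,-1.8,37.0],[0.0,-0.0,0.002]],[0,[0.0,-0.0,24.5],[-0.0,0.0,-0.0]],[0,[0.0,-0.0,24.5],[-0.0,0.0,-0.0]],[0,[0.0,-0.0,24.5],[-0.0,0.0,-0.0]],[0,[0.0,-0.0,24.5],[-0.0,0.0,-0.0]],[0,[0,0,0],[0,0,0]],[0,[0,0,0],[0,0,0]],[0,[0,0,0],[0,0,0]]]
```

>>> servo_tool(steps=[[0, [-24.6, -1.3, 37], [0, 0, 0.002]], [0, [-24.6, -1.3, 37], [0, 0, 0.002]], [0, [-24.6, -1.3, 37], [0, 0, 0.002]], [0, [0, 0, 24.5], [0, 0, 0]], [0, [0, 0, 24.5], [0, 0, 0]], [0, [0, 0, 24.5], [0, 0, 0]], [0, [0, 0, 24.5], [0, 0, 0]], [0, [0, 0, 0], [0, 0, 0]], [0, [0, 0, 0], [0, 0, 0]], [0, [0, 0, 0], [0, 0, 0]]], squeeze=20)

```text
time_s: 5.4
ee_pos: [550.3, -59.0, 93.4]
ee_rot: [179.8, 0.0, 92.5]
force: [0.2, 0.2, 0.1]
gripper_width: 91.2
gripper_force: 0.0
```

>>> servo_tool(steps=[[255, [0, 0, 0], [0, 0, 0]], [255, [0, 0, 0], [0, 0, 0]], [255, [0, 0, 0], [0, 0, 0]], [255, [0, 0, 0], [0, 0, 0]], [255, [0, 0, 0], [0, 0, 0]], [255, [0, 0, 0], [0, 0, 0]], [255, [0, 0, -10], [0, 0, 0]], [255, [0, 0, -20], [0, 0, 0]], [255, [0, 0, -35], [0, 0, 0]], [255, [0, 0, -35], [0, 0, 0]]])

```text
time_s: 6.4
ee_pos: [548.4, -58.8, 192.5]
ee_rot: [-179.9, -0.0, 92.5]
force: [0.3, 0.5, -2.7]
gripper_width: 61.4
gripper_force: 20.0
```

```bash
python3 -c "
from plan import *
plan((391,-341,185,11.5,255,38),(391,-341,82,11.5,255,20),('hold',2))"
```

```text
t 6.4 pos [548.4 -58.8 192.5] [-1.7987e+02 -3.0000e-02  9.2460e+01] w 61.4
[[255,[-25.0,-15.4,0.7],[-0.0,0.0,0.128]],[255,[-26.8,-12.1,0.7],[-0.0,0.0,0.128]],[255,[-28.1,-8.5,0.7],[-0.0,0.0,0.128]],[255,[-29.0,-4.9,0.7],[-0.0,0.0,0.128]],[255,[-29.4,-1.1,0.7],[-0.0,0.0,0.128]],[255,[-29.3,2.7,0.7],[-0.0,0.0,0.128]],[255,[-28.7,6.4,0.7],[-0.0,0.0,0.128]],[255,[-27.6,10.0,0.7],[-0.0,0.0,0.128]],[255,[-26.1,13.5,0.7],[-0.0,0.0,0.128]],[255,[-24.2,16.7,0.7],[-0.0,0.0,0.128]]]
[[255,[-21.8,19.6,0.7],[-0.0,0.0,0.128]],[255,[0.0,-0.0,17.2],[0.0,0.0,-0.0]],[255,[0.0,-0.0,17.2],[0.0,0.0,-0.0]],[255,[0.0,-0.0,17.2],[0.0,0.0,-0.0]],[255,[0.0,-0.0,17.2],[0.0,0.0,-0.0]],[255,[0.0,-0.0,17.2],[0.0,0.0,-0.0]],[255,[0.0,-0.0,17.2],[0.0,0.0,-0.0]],[255,[0,0,0],[0,0,0]],[255,[0,0,0],[0,0,0]],[255,[0,0,0],[0,0,0]]]
```

>>> servo_tool(steps=[[255, [-25, -15.4, 0.7], [0, 0, 0.128]], [255, [-26.8, -12.1, 0.7], [0, 0, 0.128]], [255, [-28.1, -8.5, 0.7], [0, 0, 0.128]], [255, [-29, -4.9, 0.7], [0, 0, 0.128]], [255, [-29.4, -1.1, 0.7], [0, 0, 0.128]], [255, [-29.3, 2.7, 0.7], [0, 0, 0.128]], [255, [-28.7, 6.4, 0.7], [0, 0, 0.128]], [255, [-27.6, 10, 0.7], [0, 0, 0.128]], [255, [-26.1, 13.5, 0.7], [0, 0, 0.128]], [255, [-24.2, 16.7, 0.7], [0, 0, 0.128]]])

```text
time_s: 7.4
ee_pos: [405.7, -316.7, 184.9]
ee_rot: [-180.0, 0.0, 18.8]
force: [0.7, 0.6, -3.4]
gripper_width: 61.7
gripper_force: 20.0
```

>>> servo_tool(steps=[[255, [-21.8, 19.6, 0.7], [0, 0, 0.128]], [255, [0, 0, 20], [0, 0, 0]], [255, [0, 0, 20], [0, 0, 0]], [255, [0, 0, 20], [0, 0, 0]], [255, [0, 0, 15], [0, 0, 0]], [255, [0, 0, 10], [0, 0, 0]], [255, [0, 0, 10], [0, 0, 0]], [255, [0, 0, 5], [0, 0, 0]], [255, [0, 0, 0], [0, 0, 0]], [255, [0, 0, 0], [0, 0, 0]]])

```text
time_s: 8.4
ee_pos: [392.7, -341.9, 84.6]
ee_rot: [180.0, -0.0, 11.8]
force: [0.2, -0.2, -2.8]
gripper_width: 61.6
gripper_force: 20.0
```

>>> servo_tool(steps=[[255, [0, 0, 1.5], [0, 0, 0]], [255, [0, 0, 1.5], [0, 0, 0]], [255, [0, 0, 0], [0, 0, 0]], [0, [0, 0, 0], [0, 0, 0]], [0, [0, 0, 0], [0, 0, 0]], [0, [0, 0, 0], [0, 0, 0]], [0, [0, 0, 0], [0, 0, 0]], [0, [0, 0, -30], [0, 0, 0]], [0, [0, 0, -40], [0, 0, 0]], [0, [0, 0, -40], [0, 0, 0]]])

```text
time_s: 9.4
ee_pos: [392.1, -341.4, 192.2]
ee_rot: [-179.9, 0.0, 11.8]
force: [0.6, -0.7, -0.1]
gripper_width: 91.6
gripper_force: 0.0
```

```bash
python3 -c "
from plan import *
plan((545.7,15.2,190,92.5,0,42),(545.7,15.2,93,92.5,0,25),('hold',2))"
```

```text
t 9.4 pos [ 392.1 -341.4  192.2] [-1.7994e+02  4.0000e-02  1.1790e+01] w 91.6
[[0,[20.3,-28.9,0.2],[-0.0,-0.0,-0.128]],[0,[23.8,-26.1,0.2],[-0.0,-0.0,-0.128]],[0,[26.9,-22.8,0.2],[-0.0,-0.0,-0.128]],[0,[29.6,-19.2,0.2],[-0.0,-0.0,-0.128]],[0,[31.8,-15.2,0.2],[-0.0,-0.0,-0.128]],[0,[33.5,-11.0,0.2],[-0.0,-0.0,-0.128]],[0,[34.7,-6.7,0.2],[-0.0,-0.0,-0.128]],[0,[35.2,-2.2,0.2],[-0.0,-0.0,-0.128]],[0,[35.2,2.3,0.2],[-0.0,-0.0,-0.128]],[0,[34.6,6.8,0.2],[-0.0,-0.0,-0.128]]]
[[0,[33.5,11.2,0.2],[-0.0,-0.0,-0.128]],[0,[0.0,-0.0,24.3],[0.0,0.0,-0.0]],[0,[0.0,-0.0,24.3],[0.0,0.0,-0.0]],[0,[0.0,-0.0,24.3],[0.0,0.0,-0.0]],[0,[0.0,-0.0,24.3],[0.0,0.0,-0.0]],[0,[0,0,0],[0,0,0]],[0,[0,0,0],[0,0,0]],[0,[0,0,0],[0,0,0]],[0,[0,0,0],[0,0,0]],[0,[0,0,0],[0,0,0]]]
```

>>> servo_tool(steps=[[0, [20.3, -28.9, 0], [0, 0, -0.128]], [0, [23.8, -26.1, 0], [0, 0, -0.128]], [0, [26.9, -22.8, 0], [0, 0, -0.128]], [0, [29.6, -19.2, 0], [0, 0, -0.128]], [0, [31.8, -15.2, 0], [0, 0, -0.128]], [0, [33.5, -11, 0], [0, 0, -0.128]], [0, [34.7, -6.7, 0], [0, 0, -0.128]], [0, [35.2, -2.2, 0], [0, 0, -0.128]], [0, [35.2, 2.3, 0], [0, 0, -0.128]], [0, [34.6, 6.8, 0], [0, 0, -0.128]]])

```text
time_s: 10.4
ee_pos: [532.3, -16.1, 191.4]
ee_rot: [180.0, -0.0, 85.4]
force: [0.7, -0.0, -0.2]
gripper_width: 91.2
gripper_force: 0.0
```

>>> servo_tool(steps=[[0, [33.5, 11.2, 1], [0, 0, -0.128]], [0, [0, 0, 0], [0, 0, 0]], [0, [0, 0, 25], [0, 0, 0]], [0, [0, 0, 25], [0, 0, 0]], [0, [0, 0, 25], [0, 0, 0]], [0, [0, 0, 23], [0, 0, 0]], [0, [0, 0, 0], [0, 0, 0]], [0, [0, 0, 0], [0, 0, 0]], [255, [0, 0, 0], [0, 0, 0]], [255, [0, 0, 0], [0, 0, 0]]])

```text
time_s: 11.4
ee_pos: [546.8, 14.8, 93.7]
ee_rot: [179.8, 0.0, 92.4]
force: [-0.4, -0.4, 0.2]
gripper_width: 78.2
gripper_force: 0.0
```

>>> servo_tool(steps=[[255, [0, 0, 0], [0, 0, 0]], [255, [0, 0, 0], [0, 0, 0]], [255, [0, 0, 0], [0, 0, 0]], [255, [0, 0, 0], [0, 0, 0]], [255, [0, 0, -10], [0, 0, 0]], [255, [0, 0, -20], [0, 0, 0]], [255, [0, 0, -35], [0, 0, 0]], [255, [0, 0, -35], [0, 0, 0]], [255, [0, 0, 0], [0, 0, 0]], [255, [0, 0, 0], [0, 0, 0]]])

```text
time_s: 12.4
ee_pos: [545.5, 14.9, 192.2]
ee_rot: [-180.0, -0.0, 92.5]
force: [-0.2, 0.9, -3.7]
gripper_width: 62.0
gripper_force: 20.0
```

```bash
python3 -c "
from plan import *
plan((474.6,-324.5,190,11.5,255,38))"
```

```text
t 12.4 pos [545.5  14.9 192.2] [-180.     -0.     92.46] w 62.0
[[255,[-30.6,-7.8,0.2],[-0.0,-0.0,0.128]],[255,[-31.3,-3.8,0.2],[-0.0,-0.0,0.128]],[255,[-31.5,0.2,0.2],[-0.0,-0.0,0.128]],[255,[-31.2,4.3,0.2],[-0.0,-0.0,0.128]],[255,[-30.4,8.3,0.2],[-0.0,-0.0,0.128]],[255,[-29.1,12.1,0.2],[-0.0,-0.0,0.128]],[255,[-27.3,15.7,0.2],[-0.0,-0.0,0.128]],[255,[-25.1,19.1,0.2],[-0.0,-0.0,0.128]],[255,[-22.4,22.1,0.2],[-0.0,-0.0,0.128]],[255,[-19.4,24.8,0.2],[-0.0,-0.0,0.128]]]
[[255,[-16.1,27.1,0.2],[-0.0,-0.0,0.128]],[255,[0,0,0],[0,0,0]],[255,[0,0,0],[0,0,0]],[255,[0,0,0],[0,0,0]],[255,[0,0,0],[0,0,0]],[255,[0,0,0],[0,0,0]],[255,[0,0,0],[0,0,0]],[255,[0,0,0],[0,0,0]],[255,[0,0,0],[0,0,0]],[255,[0,0,0],[0,0,0]]]
```

>>> servo_tool(steps=[[255, [-30.6, -7.8, 0.2], [0, 0, 0.128]], [255, [-31.3, -3.8, 0.2], [0, 0, 0.128]], [255, [-31.5, 0.2, 0.2], [0, 0, 0.128]], [255, [-31.2, 4.3, 0.2], [0, 0, 0.128]], [255, [-30.4, 8.3, 0.2], [0, 0, 0.128]], [255, [-29.1, 12.1, 0.2], [0, 0, 0.128]], [255, [-27.3, 15.7, 0.2], [0, 0, 0.128]], [255, [-25.1, 19.1, 0.2], [0, 0, 0.128]], [255, [-22.4, 22.1, 0.2], [0, 0, 0.128]], [255, [-19.4, 24.8, 0.2], [0, 0, 0.128]]])

```text
time_s: 13.4
ee_pos: [480.4, -294.1, 187.5]
ee_rot: [-179.7, 0.2, 18.8]
force: [-0.0, 1.1, -3.5]
gripper_width: 61.7
gripper_force: 20.0
```

>>> servo_tool(steps=[[255, [-16.1, 27.1, 0.2], [0, 0, 0.128]], [255, [0, 0, 0], [0, 0, 0]], [255, [0, 0, 22], [0, 0, 0]], [255, [0, 0, 22], [0, 0, 0]], [255, [0, 0, 22], [0, 0, 0]], [255, [0, 0, 20], [0, 0, 0]], [255, [0, 0, 12], [0, 0, 0]], [255, [0, 0, 8], [0, 0, 0]], [255, [0, 0, 0], [0, 0, 0]], [255, [0, 0, 0], [0, 0, 0]]])

```text
time_s: 14.4
ee_pos: [476.1, -324.6, 84.4]
ee_rot: [180.0, -0.0, 11.8]
force: [-0.9, 1.0, -3.2]
gripper_width: 61.7
gripper_force: 20.0
```

>>> servo_tool(steps=[[255, [0, 0, 1.5], [0, 0, 0]], [255, [0, 0, 1.5], [0, 0, 0]], [255, [0, 0, 0], [0, 0, 0]], [0, [0, 0, 0], [0, 0, 0]], [0, [0, 0, 0], [0, 0, 0]], [0, [0, 0, 0], [0, 0, 0]], [0, [0, 0, 0], [0, 0, 0]], [0, [0, 0, -30], [0, 0, 0]], [0, [0, 0, -40], [0, 0, 0]], [0, [0, 0, -40], [0, 0, 0]]])

```text
time_s: 15.4
ee_pos: [475.5, -324.4, 192.0]
ee_rot: [-179.9, 0.0, 11.8]
force: [0.8, -1.1, 1.2]
gripper_width: 90.9
gripper_force: 0.0
```

```bash
python3 -c "
from plan import *
plan((542.5,89.5,190,92.5,0,42))"
```

```text
t 15.4 pos [ 475.5 -324.4  192. ] [-1.7995e+02  4.0000e-02  1.1790e+01] w 90.9
[[0,[13.6,-35.6,0.2],[-0.0,-0.0,-0.128]],[0,[18.1,-33.6,0.2],[-0.0,-0.0,-0.128]],[0,[22.2,-31.0,0.2],[-0.0,-0.0,-0.128]],[0,[26.0,-27.9,0.2],[-0.0,-0.0,-0.128]],[0,[29.3,-24.3,0.2],[-0.0,-0.0,-0.128]],[0,[32.2,-20.4,0.2],[-0.0,-0.0,-0.128]],[0,[34.5,-16.1,0.2],[-0.0,-0.0,-0.128]],[0,[36.3,-11.6,0.2],[-0.0,-0.0,-0.128]],[0,[37.5,-6.8,0.2],[-0.0,-0.0,-0.128]],[0,[38.1,-2.0,0.2],[-0.0,-0.0,-0.128]]]
[[0,[38.0,2.9,0.2],[-0.0,-0.0,-0.128]],[0,[0,0,0],[0,0,0]],[0,[0,0,0],[0,0,0]],[0,[0,0,0],[0,0,0]],[0,[0,0,0],[0,0,0]],[0,[0,0,0],[0,0,0]],[0,[0,0,0],[0,0,0]],[0,[0,0,0],[0,0,0]],[0,[0,0,0],[0,0,0]],[0,[0,0,0],[0,0,0]]]
```

>>> servo_tool(steps=[[0, [13.6, -35.6, 0], [0, 0, -0.128]], [0, [18.1, -33.6, 0], [0, 0, -0.128]], [0, [22.2, -31, 0], [0, 0, -0.128]], [0, [26, -27.9, 0], [0, 0, -0.128]], [0, [29.3, -24.3, 0], [0, 0, -0.128]], [0, [32.2, -20.4, 0], [0, 0, -0.128]], [0, [34.5, -16.1, 0], [0, 0, -0.128]], [0, [36.3, -11.6, 0], [0, 0, -0.128]], [0, [37.5, -6.8, 0], [0, 0, -0.128]], [0, [38.1, -2, 0], [0, 0, -0.128]]])

```text
time_s: 16.4
ee_pos: [536.7, 53.3, 191.3]
ee_rot: [180.0, -0.0, 85.4]
force: [0.7, 0.4, -0.7]
gripper_width: 91.3
gripper_force: 0.0
```

>>> servo_tool(steps=[[0, [38, 2.9, 1], [0, 0, -0.128]], [0, [0, 0, 0], [0, 0, 0]], [0, [0, 0, 25], [0, 0, 0]], [0, [0, 0, 25], [0, 0, 0]], [0, [0, 0, 25], [0, 0, 0]], [0, [0, 0, 23], [0, 0, 0]], [0, [0, 0, 0], [0, 0, 0]], [0, [0, 0, 0], [0, 0, 0]], [255, [0, 0, 0], [0, 0, 0]], [255, [0, 0, 0], [0, 0, 0]]])

```text
time_s: 17.4
ee_pos: [543.6, 89.3, 93.5]
ee_rot: [179.8, -0.0, 92.4]
force: [0.2, -0.1, 0.2]
gripper_width: 78.4
gripper_force: 0.0
```

>>> servo_tool(steps=[[255, [0, 0, 0], [0, 0, 0]], [255, [0, 0, 0], [0, 0, 0]], [255, [0, 0, 0], [0, 0, 0]], [255, [0, 0, 0], [0, 0, 0]], [255, [0, 0, -10], [0, 0, 0]], [255, [0, 0, -20], [0, 0, 0]], [255, [0, 0, -35], [0, 0, 0]], [255, [0, 0, -35], [0, 0, 0]], [255, [0, 0, 0], [0, 0, 0]], [255, [0, 0, 0], [0, 0, 0]]])

```text
time_s: 18.4
ee_pos: [542.0, 89.3, 191.5]
ee_rot: [-179.9, 0.0, 92.5]
force: [0.0, -0.8, -4.5]
gripper_width: 61.7
gripper_force: 20.0
```

```bash
python3 -c "
from plan import *
plan((556.5,-307.5,190,11.5,255,38))"
```

```text
t 18.4 pos [542.   89.3 191.5] [-179.95    0.     92.47] w 61.7
[[255,[-36.1,-0.2,0.1],[-0.0,0.0,0.128]],[255,[-35.8,4.4,0.1],[-0.0,0.0,0.128]],[255,[-35.0,8.9,0.1],[-0.0,0.0,0.128]],[255,[-33.5,13.3,0.1],[-0.0,0.0,0.128]],[255,[-31.5,17.5,0.1],[-0.0,0.0,0.128]],[255,[-29.0,21.4,0.1],[-0.0,0.0,0.128]],[255,[-26.1,25.0,0.1],[-0.0,0.0,0.128]],[255,[-22.6,28.1,0.1],[-0.0,0.0,0.128]],[255,[-18.9,30.8,0.1],[-0.0,0.0,0.128]],[255,[-14.8,32.9,0.1],[-0.0,0.0,0.128]]]
[[255,[-10.4,34.6,0.1],[-0.0,0.0,0.128]],[255,[0,0,0],[0,0,0]],[255,[0,0,0],[0,0,0]],[255,[0,0,0],[0,0,0]],[255,[0,0,0],[0,0,0]],[255,[0,0,0],[0,0,0]],[255,[0,0,0],[0,0,0]],[255,[0,0,0],[0,0,0]],[255,[0,0,0],[0,0,0]],[255,[0,0,0],[0,0,0]]]
```

>>> servo_tool(steps=[[255, [-36.1, -0.2, 0.1], [0, 0, 0.128]], [255, [-35.8, 4.4, 0.1], [0, 0, 0.128]], [255, [-35, 8.9, 0.1], [0, 0, 0.128]], [255, [-33.5, 13.3, 0.1], [0, 0, 0.128]], [255, [-31.5, 17.5, 0.1], [0, 0, 0.128]], [255, [-29, 21.4, 0.1], [0, 0, 0.128]], [255, [-26.1, 25, 0.1], [0, 0, 0.128]], [255, [-22.6, 28.1, 0.1], [0, 0, 0.128]], [255, [-18.9, 30.8, 0.1], [0, 0, 0.128]], [255, [-14.8, 32.9, 0.1], [0, 0, 0.128]]])

```text
time_s: 19.4
ee_pos: [554.8, -271.9, 187.6]
ee_rot: [-179.7, 0.2, 18.8]
force: [1.2, 0.9, -3.6]
gripper_width: 62.0
gripper_force: 20.0
```

>>> servo_tool(steps=[[255, [-10.4, 34.6, 0.2], [0, 0, 0.128]], [255, [0, 0, 0], [0, 0, 0]], [255, [0, 0, 22], [0, 0, 0]], [255, [0, 0, 22], [0, 0, 0]], [255, [0, 0, 22], [0, 0, 0]], [255, [0, 0, 20], [0, 0, 0]], [255, [0, 0, 12], [0, 0, 0]], [255, [0, 0, 8], [0, 0, 0]], [255, [0, 0, 0], [0, 0, 0]], [255, [0, 0, 0], [0, 0, 0]]])

```text
time_s: 20.4
ee_pos: [558.4, -307.4, 85.2]
ee_rot: [180.0, -0.0, 11.8]
force: [-0.7, 0.4, -3.8]
gripper_width: 61.7
gripper_force: 20.0
```

>>> servo_tool(steps=[[255, [0, 0, 1.5], [0, 0, 0]], [255, [0, 0, 1], [0, 0, 0]], [255, [0, 0, 0], [0, 0, 0]], [0, [0, 0, 0], [0, 0, 0]], [0, [0, 0, 0], [0, 0, 0]], [0, [0, 0, 0], [0, 0, 0]], [0, [0, 0, 0], [0, 0, 0]], [0, [0, 0, -30], [0, 0, 0]], [0, [0, 0, -40], [0, 0, 0]], [0, [0, 0, -40], [0, 0, 0]]])

```text
time_s: 21.4
ee_pos: [557.7, -307.1, 193.3]
ee_rot: [-180.0, 0.0, 11.8]
force: [1.1, -0.4, 0.1]
gripper_width: 91.0
gripper_force: 0.0
```

```bash
sed -i 's/+"0")/+"1")/' look.py; python3 fit.py 2>&1 | grep -v -e Warn -e return -e ret; python3 - <<'E'
from h import *
f=cams.grab_frame("side"); save(f,"side1")
from plan import plan
plan((607,-58,300,92.5,0,42))
E
```

```text
scene
tin_red [ 579.9 -288.1] 14.0 [ 581.3 -297.6  278.6]
tin_yellow [ 483.4 -325.8] 15.2 [ 483.4 -331.9  109.4]
tin_blue [0. 0.] 0.0 [nan nan nan]
jar [ 380.1 -107.2] 30.9 [ 383.3 -106.6  101.1]
tray -5 ((476.1893310546875, -322.4253845214844), (293.53997802734375, 132.48068237304688), 11.4346342086792) [ 537.  -308.3    4.6]
rest 4 ((475.2030029296875, 322.5019226074219), (251.52899169921875, 81.94707489013672), 5.422658920288086) [484.1 319.   11.5]
rest 25 ((476.17303466796875, 322.3305358886719), (236.1959991455078, 55.145442962646484), 5.492251873016357) [580.4 325.5  33.9]
roller 56 ((612.1234741210938, 14.312820434570312), (32.23182678222656, 190.5425262451172), 2.6666009426116943) [612.8  16.8  60.7]
side
tin_red [0. 0.] 0.0 [nan nan nan]
tin_yellow [0. 0.] 0.0 [nan nan nan]
tin_blue [0. 0.] 0.0 [nan nan nan]
jar [ 377.4 -108.6] 29.7 [ 376.6 -111.5   99.8]
tray -5 ((473.14630126953125, -325.4267578125), (289.9504699707031, 130.5615997314453), 11.723235130310059) [ 467.3 -347.2    3.7]
rest 4 ((472.054443359375, 318.1784362792969), (249.574462890625, 80.2109146118164), 4.9926
[... 289 characters left out ...]
9.3]
t 22.35 pos [ 558.  -307.3  192.3] [-180.     -0.     11.79] w 91.2
[[0,[9.0,-21.3,-9.8],[-0.0,-0.0,-0.128]],[0,[11.6,-20.0,-9.8],[-0.0,-0.0,-0.128]],[0,[14.1,-18.3,-9.8],[-0.0,-0.0,-0.128]],[0,[16.3,-16.4,-9.8],[-0.0,-0.0,-0.128]],[0,[18.3,-14.1,-9.8],[-0.0,-0.0,-0.128]],[0,[19.9,-11.7,-9.8],[-0.0,-0.0,-0.128]],[0,[21.2,-9.1,-9.8],[-0.0,-0.0,-0.128]],[0,[22.2,-6.3,-9.8],[-0.0,-0.0,-0.128]],[0,[22.8,-3.4,-9.8],[-0.0,-0.0,-0.128]],[0,[23.1,-0.4,-9.8],[-0.0,-0.0,-0.128]]]
[[0,[23.0,2.5,-9.8],[-0.0,-0.0,-0.128]],[0,[0,0,0],[0,0,0]],[0,[0,0,0],[0,0,0]],[0,[0,0,0],[0,0,0]],[0,[0,0,0],[0,0,0]],[0,[0,0,0],[0,0,0]],[0,[0,0,0],[0,0,0]],[0,[0,0,0],[0,0,0]],[0,[0,0,0],[0,0,0]],[0,[0,0,0],[0,0,0]]]
```

View pics/side1.png

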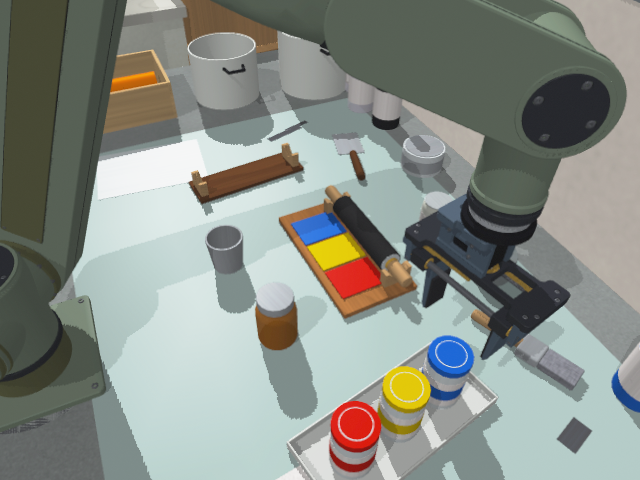

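```bash
python3 -c "
from plan import *
plan((607.5,17.5,150,92.5,0,42))"; python3 - <<'E'
from h import *
f=cams.grab_frame("side"); P=cloud(f)
for t in("tile_red","tile_yellow","tile_blue"):
    for o in outline_of(f,t)[:1]:
        q=P[o["pixels"]]; q=q[(q[:,2]>8)&(q[:,2]<22)].astype(np.float32); print(t,cv2.minAreaRect(np.ascontiguousarray(q[:,:2])),np.median(q,0))
E
```

```text
t 22.35 pos [ 558.  -307.3  192.3] [-180.     -0.     11.79] w 91.2
[[0,[10.4,-28.0,3.8],[-0.0,-0.0,-0.128]],[0,[13.9,-26.4,3.8],[-0.0,-0.0,-0.128]],[0,[17.2,-24.4,3.8],[-0.0,-0.0,-0.128]],[0,[20.2,-22.0,3.8],[-0.0,-0.0,-0.128]],[0,[22.8,-19.3,3.8],[-0.0,-0.0,-0.128]],[0,[25.1,-16.2,3.8],[-0.0,-0.0,-0.128]],[0,[27.0,-12.9,3.8],[-0.0,-0.0,-0.128]],[0,[28.4,-9.3,3.8],[-0.0,-0.0,-0.128]],[0,[29.3,-5.6,3.8],[-0.0,-0.0,-0.128]],[0,[29.8,-1.8,3.8],[-0.0,-0.0,-0.128]]]
[[0,[29.8,2.0,3.8],[-0.0,-0.0,-0.128]],[0,[0,0,0],[0,0,0]],[0,[0,0,0],[0,0,0]],[0,[0,0,0],[0,0,0]],[0,[0,0,0],[0,0,0]],[0,[0,0,0],[0,0,0]],[0,[0,0,0],[0,0,0]],[0,[0,0,0],[0,0,0]],[0,[0,0,0],[0,0,0]],[0,[0,0,0],[0,0,0]]]
tile_red ((548.5203247070312, -58.788185119628906), (73.51583099365234, 92.10724639892578), 88.61920928955078) [546.0349   -59.964123  14.787088]
tile_blue ((543.3443603515625, 91.10885620117188), (91.36792755126953, 73.946044921875), 1.211961269378662) [541.87445   86.800446  14.832493]
```

>>> servo_tool(steps=[[0, [10.4, -28, 3.8], [0, 0, -0.128]], [0, [13.9, -26.4, 3.8], [0, 0, -0.128]], [0, [17.2, -24.4, 3.8], [0, 0, -0.128]], [0, [20.2, -22, 3.8], [0, 0, -0.128]], [0, [22.8, -19.3, 3.8], [0, 0, -0.128]], [0, [25.1, -16.2, 3.8], [0, 0, -0.128]], [0, [27, -12.9, 3.8], [0, 0, -0.128]], [0, [28.4, -9.3, 3.8], [0, 0, -0.128]], [0, [29.3, -5.6, 3.8], [0, 0, -0.128]], [0, [29.8, -1.8, 3.8], [0, 0, -0.128]]])

```text
time_s: 23.55
ee_pos: [603.3, -10.8, 154.3]
ee_rot: [180.0, -0.0, 85.4]
force: [0.8, -0.1, 0.2]
gripper_width: 91.1
gripper_force: 0.0
```

>>> servo_tool(steps=[[0, [29.8, 2, 3.8], [0, 0, -0.128]], [0, [0, 0, 0], [0, 0, 0]], [0, [0, 0, 25], [0, 0, 0]], [0, [0, 0, 10], [0, 0, 0]], [0, [0, 0, 0], [0, 0, 0]], [0, [0, 0, 0], [0, 0, 0]], [0, [0, 0, 0], [0, 0, 0]], [0, [0, 0, 0], [0, 0, 0]], [0, [0, 0, 0], [0, 0, 0]], [0, [0, 0, 0], [0, 0, 0]]])

```text
time_s: 24.55
ee_pos: [607.8, 17.4, 115.9]
ee_rot: [180.0, -0.0, 92.5]
force: [0.1, -0.3, 0.5]
gripper_width: 91.3
gripper_force: 0.0
```

```bash
python3 wl.py w3 roller,57,70; python3 -c "
from plan import *
plan((607.5,17.5,44,92.5,0,25))"
```

```text
24.55 [607.8  17.4 115.9] [179.96  -0.    92.46]
roller 0.63 [605.5  50.   60. ] ((606.3076782226562, 25.673965454101562), (29.242454528808594, 165.434814453125), 2.33551025390625)
t 24.65 pos [607.7  17.5 115.7] [179.98  -0.    92.46] w 91.1
[[0,[0.0,-0.1,23.9],[0.0,-0.0,-0.0]],[0,[0.0,-0.1,23.9],[0.0,-0.0,-0.0]],[0,[0.0,-0.1,23.9],[0.0,-0.0,-0.0]],[0,[0,0,0],[0,0,0]],[0,[0,0,0],[0,0,0]],[0,[0,0,0],[0,0,0]],[0,[0,0,0],[0,0,0]],[0,[0,0,0],[0,0,0]],[0,[0,0,0],[0,0,0]],[0,[0,0,0],[0,0,0]]]
```

View pics/w3.png

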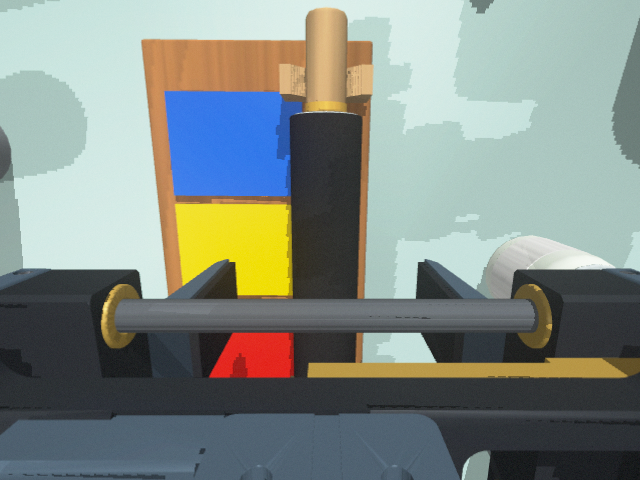

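```bash
python3 -c "
from h import *
f=cams.grab_frame('scene');P=cloud(f)
print(np.round([P[v,u] for u,v in ((358,362),(358,367),(345,368),(372,368),(358,385))]))"
```

```text
[[752.   6.  75.]
 [761.   3.  78.]
 [758. -17.  76.]
 [767.  25.  77.]
 [788.  -3.  69.]]
```

>>> servo_tool(steps=[[0, [0, 0, 0], [0, 0, 0]], [0, [0, 0, 12], [0, 0, 0]], [0, [0, 0, 15], [0, 0, 0]], [0, [0, 0, 12], [0, 0, 0]], [0, [0, 0, 8], [0, 0, 0]], [0, [0, 0, 0], [0, 0, 0]], [0, [0, 0, 0], [0, 0, 0]], [0, [0, 0, 0], [0, 0, 0]], [0, [0, 0, 0], [0, 0, 0]], [0, [0, 0, 0], [0, 0, 0]]], squeeze=30)

```text
time_s: 25.7
ee_pos: [607.9, 17.4, 69.0]
ee_rot: [179.9, -0.0, 92.5]
force: [1.0, 0.2, -0.1]
gripper_width: 91.4
gripper_force: 0.0
```

White jar is at x≈735–790, 77 mm tall: clear of the gripper. Go down and grip.

>>> servo_tool(steps=[[0, [0, 0, 10], [0, 0, 0]], [0, [0, 0, 10], [0, 0, 0]], [0, [0, 0, 5], [0, 0, 0]], [0, [0, 0, 0], [0, 0, 0]], [0, [0, 0, 0], [0, 0, 0]], [255, [0, 0, 0], [0, 0, 0]], [255, [0, 0, 0], [0, 0, 0]], [255, [0, 0, 0], [0, 0, 0]], [255, [0, 0, 0], [0, 0, 0]], [255, [0, 0, 0], [0, 0, 0]]])

```text
time_s: 26.7
ee_pos: [607.7, 17.4, 43.7]
ee_rot: [180.0, -0.0, 92.5]
force: [-0.0, -0.4, 0.2]
gripper_width: 54.0
gripper_force: 0.0
```

>>> servo_tool(steps=[[255, [0, 0, 0], [0, 0, 0]], [255, [0, 0, 0], [0, 0, 0]], [255, [0, 0, 0], [0, 0, 0]], [255, [0, 0, -5], [0, 0, 0]], [255, [0, 0, -15], [0, 0, 0]], [255, [0, 0, -25], [0, 0, 0]], [255, [0, 0, -30], [0, 0, 0]], [255, [0, 0, -25], [0, 0, 0]], [255, [0, 0, 0], [0, 0, 0]], [255, [0, 0, 0], [0, 0, 0]]])

```text
time_s: 27.7
ee_pos: [607.1, 17.5, 142.6]
ee_rot: [-179.9, -0.0, 92.5]
force: [0.2, 0.4, -5.1]
gripper_width: 43.6
gripper_force: 30.0
```

```bash
python3 wl.py w4 roller,100,250;python3 -c "
from plan import *
plan((474.5,320.2,150,185.4,255,35))"
```

```text
27.7 [607.1  17.5 142.6] [-179.94   -0.     92.47]
roller 0.86 [604.3  76.  156.6] ((605.9567260742188, 65.32421112060547), (46.75144577026367, 151.475341796875), 2.5712742805480957)
t 27.8 pos [606.2  17.4 141.3] [-1.7975e+02 -1.0000e-02  9.2470e+01] w 43.7
[[255,[25.7,-9.9,-0.7],[-0.0,-0.0,-0.135]],[255,[26.8,-6.3,-0.7],[-0.0,-0.0,-0.135]],[255,[27.4,-2.7,-0.7],[-0.0,-0.0,-0.135]],[255,[27.5,1.0,-0.7],[-0.0,-0.0,-0.135]],[255,[27.1,4.7,-0.7],[-0.0,-0.0,-0.135]],[255,[26.2,8.4,-0.7],[-0.0,-0.0,-0.135]],[255,[24.9,11.8,-0.7],[-0.0,-0.0,-0.135]],[255,[23.0,15.1,-0.7],[-0.0,-0.0,-0.135]],[255,[20.8,18.0,-0.7],[-0.0,-0.0,-0.135]],[255,[18.2,20.7,-0.7],[-0.0,-0.0,-0.135]]]
[[255,[15.2,22.9,-0.7],[-0.0,-0.0,-0.135]],[255,[12.0,24.8,-0.7],[-0.0,-0.0,-0.135]],[255,[0,0,0],[0,0,0]],[255,[0,0,0],[0,0,0]],[255,[0,0,0],[0,0,0]],[255,[0,0,0],[0,0,0]],[255,[0,0,0],[0,0,0]],[255,[0,0,0],[0,0,0]],[255,[0,0,0],[0,0,0]],[255,[0,0,0],[0,0,0]]]
```

View pics/w4.png

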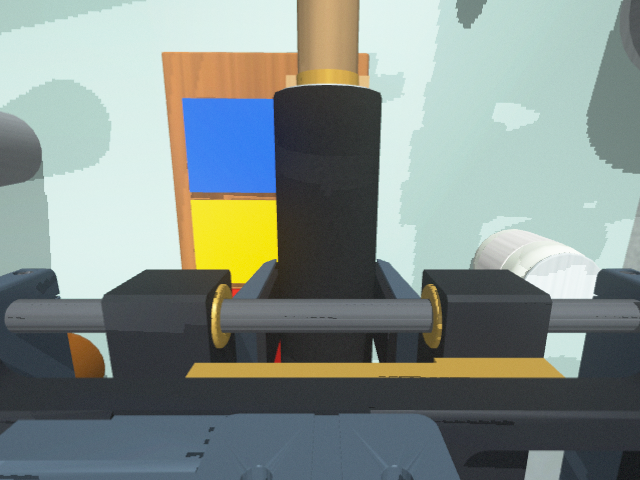

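>>> servo_tool(steps=[[255, [25.7, -9.9, -1], [0, 0, -0.135]], [255, [26.8, -6.3, -1], [0, 0, -0.135]], [255, [27.4, -2.7, -1], [0, 0, -0.135]], [255, [27.5, 1, -1], [0, 0, -0.135]], [255, [27.1, 4.7, -1], [0, 0, -0.135]], [255, [26.2, 8.4, -1], [0, 0, -0.135]], [255, [24.9, 11.8, -1], [0, 0, -0.135]], [255, [23, 15.1, -1], [0, 0, -0.135]], [255, [20.8, 18, -1], [0, 0, -0.135]], [255, [18.2, 20.7, -1], [0, 0, -0.135]]])

```text
time_s: 28.8
ee_pos: [496.6, 270.4, 151.6]
ee_rot: [-179.9, -0.2, 170.1]
force: [-0.0, -0.1, -4.8]
gripper_width: 43.6
gripper_force: 30.0
```

>>> servo_tool(steps=[[255, [15.2, 22.9, 0], [0, 0, -0.135]], [255, [12, 24.8, 0], [0, 0, -0.135]], [255, [0, 0, 0], [0, 0, 0]], [255, [0, 0, 0], [0, 0, 0]], [255, [0, 0, 10], [0, 0, 0]], [255, [0, 0, 20], [0, 0, 0]], [255, [0, 0, 20], [0, 0, 0]], [255, [0, 0, 10], [0, 0, 0]], [255, [0, 0, 0], [0, 0, 0]], [255, [0, 0, 0], [0, 0, 0]]])

```text
time_s: 29.8
ee_pos: [476.7, 320.2, 93.7]
ee_rot: [180.0, 0.0, -174.8]
force: [1.0, 0.9, -5.8]
gripper_width: 43.4
gripper_force: 30.0
```

```bash
python3 - <<'E'
from h import *
for n in ("scene","side","wrist"):
    s=state(); f=cams.grab_frame(n); P=cloud(f,s); save(f,n+"5"); print(n,np.round(s["ee_pos"],1),np.round(s["ee_rot"],1))
    a=np.radians(5.4); o=np.array([474.3,320.2])
    for t in ("roller","rest"):
        for d in outline_of(f,t)[:1]:
            q=P[cv2.erode(d["pixels"].astype(np.uint8),np.ones((3,3)))>0]; q=q[~np.isnan(q[:,0])]
            x=(q[:,:2]-o)@[np.cos(a),np.sin(a)]; y=(q[:,:2]-o)@[-np.sin(a),np.cos(a)]; 
            print(t,round(d["confidence"],2),"x",np.round(np.percentile(x,[1,99])),"y",np.round(np.percentile(y,[1,99])))
            if t=="roller":
                for k in range(-140,141,20):
                    m=(abs(x-k)<8)
                    if m.sum()>15: h=np.percentile(q[m,2],97); g=m&(q[:,2]>h-5); print(k,m.sum(),round(h,1),"ymid",np.round(y[g].mean(),1))
E
```

```text
scene [476.7 320.2  93.7] [ 180.     0.  -174.8]
roller 0.76 x [  8. 147.] y [-22.  10.]
20 101 114.2 ymid -2.5
40 142 114.3 ymid -1.4
60 145 113.9 ymid -2.5
80 140 113.4 ymid -3.2
100 145 112.1 ymid -1.5
120 76 103.8 ymid -5.2
140 106 103.7 ymid -4.4
rest 0.67 x [ 2. 87.] y [-342. -279.]
side [476.9 320.8  94.6] [ 1.799e+02  1.000e-01 -1.747e+02]
roller 0.86 x [-140.  138.] y [-24.   3.]
-140 49 101.7 ymid -4.3
-120 73 102.3 ymid -4.5
-100 80 102.6 ymid -3.8
-80 148 112.2 ymid -4.9
-60 138 112.9 ymid -6.0
-40 133 112.3 ymid -6.5
-20 113 112.8 ymid -6.7
40 65 103.5 ymid -19.1
60 64 103.9 ymid -17.8
80 109 112.7 ymid -10.0
100 54 102.7 ymid -5.1
120 62 103.5 ymid -5.6
140 40 102.9 ymid -5.7
rest 0.69 x [-123.  113.] y [-39.  36.]
wrist [476.5 320.7  94.3] [ 1.800e+02  1.000e-01 -1.747e+02]
roller 0.93 x [-118.   18.] y [-20.  20.]
-120 1423 102.4 ymid 0.4
-100 2747 102.7 ymid 0.3
-80 4935 112.3 ymid 0.2
-60 4447 112.4 ymid 0.0
-40 3981 112.4 ymid -0.1
-20 3603 112.4 ymid -0.3
0 420 112.5 ymid -0.3
20 1384 112.3 ymid -0.3
rest 0.62 x [-124.   73.] y [-37.  41.]
```

```bash
python3 - <<'E'
from h import *
s=state(); f=cams.grab_frame("wrist"); P=cloud(f,s)
a=np.radians(5.4); o=np.array([474.3,320.2])
d=outline_of(f,"rest")[0]; q=P[d["pixels"]]; q=q[~np.isnan(q[:,0])]
x=(q[:,:2]-o)@[np.cos(a),np.sin(a)]; y=(q[:,:2]-o)@[-np.sin(a),np.cos(a)];z=q[:,2]
m=z>28; print("cheek x",np.percentile(x[m],[1,5,50,95,99]),"y",np.percentile(y[m],[1,5,95,99]),z[m].max(),m.sum())
for lo,hi in((-124,-110),(-95,-60),(-60,-30),(-30,10)):
    m=(x>lo)&(x<hi)&(z<15)&(z>4); print(lo,m.sum(),np.percentile(y[m],[1,99]) if m.sum() else "")
m=(z<15)&(z>4); print("x edge",np.percentile(x[m],[.5,1]))
E
```

```text
cheek x [-119.64320597 -118.90993363 -110.57961436  -87.23530648   17.36182438] y [-24.96026833 -24.07946545  27.5264328   28.50242963] 177.24024315920076 1684
-124 709 [-37.89189952  41.31561012]
-95 1105 [-37.80122553  41.46383077]
-60 867 [-37.73164842  41.44714262]
-30 831 [-38.02593224  41.49125551]
x edge [-125.94399251 -125.30906727]
```

View pics/wrist5.png

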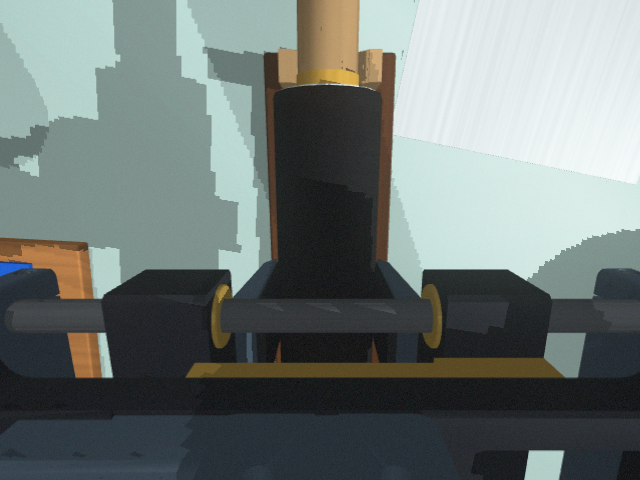

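>>> servo_tool(steps=[[255, [1.3, 0.9, 5], [0, 0, 0]], [255, [1.2, 0.8, 10], [0, 0, 0]], [255, [0, 0, 12], [0, 0, 0]], [255, [0, 0, 10], [0, 0, 0]], [255, [0, 0, 6], [0, 0, 0]], [255, [0, 0, 4], [0, 0, 0]], [255, [0, 0, 2], [0, 0, 0]], [255, [0, 0, 0], [0, 0, 0]], [255, [0, 0, 0], [0, 0, 0]], [255, [0, 0, 0], [0, 0, 0]]])

```text
time_s: 31.35
ee_pos: [473.8, 322.1, 45.0]
ee_rot: [180.0, 0.1, -174.7]
force: [-0.1, 0.6, -5.3]
gripper_width: 43.8
gripper_force: 30.0
```

>>> servo_tool(steps=[[255, [0, 0, 1], [0, 0, 0]], [255, [0, 0, 1], [0, 0, 0]], [255, [0, 0, 1], [0, 0, 0]], [255, [0, 0, 0.5], [0, 0, 0]], [255, [0, 0, 0], [0, 0, 0]], [255, [0, 0, 0], [0, 0, 0]], [255, [0, 0, 0], [0, 0, 0]], [255, [0, 0, 0], [0, 0, 0]], [255, [0, 0, 0], [0, 0, 0]], [255, [0, 0, 0], [0, 0, 0]]])

```text
time_s: 32.35
ee_pos: [473.7, 322.2, 41.7]
ee_rot: [180.0, 0.0, -174.7]
force: [-2.6, 0.0, 6.0]
gripper_width: 43.3
gripper_force: 30.0
```

>>> servo_tool(steps=[[0, [0, 0, 0], [0, 0, 0]], [0, [0, 0, 0], [0, 0, 0]], [0, [0, 0, 0], [0, 0, 0]], [0, [0, 0, 0], [0, 0, 0]], [0, [0, 0, 0], [0, 0, 0]], [0, [0, 0, -15], [0, 0, 0]], [0, [0, 0, -30], [0, 0, 0]], [0, [0, 0, -35], [0, 0, 0]], [0, [0, 0, -35], [0, 0, 0]], [0, [0, 0, -35], [0, 0, 0]]], squeeze=20)

```text
time_s: 33.35
ee_pos: [473.4, 321.8, 192.4]
ee_rot: [180.0, 0.0, -174.7]
force: [0.3, -0.2, -0.7]
gripper_width: 91.3
gripper_force: 0.0
```

```bash
python3 - <<'E'
from h import *
s=state(); f=cams.grab_frame("wrist"); P=cloud(f,s); print(np.round(s["ee_pos"],1))
a=np.radians(5.4); o=np.array([473.8,322])
d=outline_of(f,"roller")[0]; q=P[cv2.erode(d["pixels"].astype(np.uint8),np.ones((3,3)))>0]; q=q[~np.isnan(q[:,0])]
x=(q[:,:2]-o)@[np.cos(a),np.sin(a)]; y=(q[:,:2]-o)@[-np.sin(a),np.cos(a)];z=q[:,2]
print(np.percentile(x,[1,99]))
for k in range(-140,61,20):
    m=abs(x-k)<8
    if m.sum()>15: print(k,round(np.percentile(z[m],95),1),round(y[m].mean(),1))
f=cams.grab_frame("scene"); save(f,"scene6")
from plan import plan
plan((558,-307,195,11.5,0,48))
E
```

```text
[473.4 321.8 192.4]
[-141.57829942  109.94524552]
-140 49.8 -0.2
-120 49.5 0.2
-100 50.0 -0.2
-80 59.6 -0.2
-60 59.5 0.1
-40 59.6 -0.1
-20 59.5 -0.3
0 59.6 0.0
20 59.4 -0.3
40 59.6 -0.1
t 33.5 pos [474.7 322.6 193.6] [ 179.84    0.3  -174.72] w 91.2
[[0,[-1.1,-28.8,-0.1],[0.0,-0.0,0.138]],[0,[-5.1,-28.4,-0.1],[0.0,-0.0,0.138]],[0,[-8.9,-27.4,-0.1],[0.0,-0.0,0.138]],[0,[-12.6,-26.0,-0.1],[0.0,-0.0,0.138]],[0,[-16.1,-24.0,-0.1],[0.0,-0.0,0.138]],[0,[-19.2,-21.5,-0.1],[0.0,-0.0,0.138]],[0,[-22.0,-18.7,-0.1],[0.0,-0.0,0.138]],[0,[-24.4,-15.5,-0.1],[0.0,-0.0,0.138]],[0,[-26.3,-12.0,-0.1],[0.0,-0.0,0.138]],[0,[-27.7,-8.3,-0.0],[0.0,-0.0,0.138]]]
[[0,[-28.5,-4.4,-0.0],[0.0,-0.0,0.138]],[0,[-28.9,-0.4,-0.0],[0.0,-0.0,0.138]],[0,[-28.7,3.5,-0.0],[0.0,-0.0,0.138]],[0,[-27.9,7.4,-0.0],[0.0,-0.0,0.138]],[0,[-26.6,11.2,-0.0],[0.0,-0.0,0.138]],[0,[-24.8,14.8,-0.0],[0.0,-0.0,0.138]],[0,[-22.5,18.0,-0.0],[0.0,-0.0,0.138]],[0,[-19.9,21.0,-0.0],[0.0,-0.0,0.138]],[0,[-16.8,23.5,-0.0],[0.0,-0.0,0.138]],[0,[-13.4,25.6,-0.0],[0.0,-0.0,0.138]]]
[[0,[-9.8,27.2,-0.0],[0.0,-0.0,0.138]],[0,[-5.9,28.3,-0.1],[0.0,-0.0,0.138]],[0,[0,0,0],[0,0,0]],[0,[0,0,0],[0,0,0]],[0,[0,0,0],[0,0,0]],[0,[0,0,0],[0,0,0]],[0,[0,0,0],[0,0,0]],[0,[0,0,0],[0,0,0]],[0,[0,0,0],[0,0,0]],[0,[0,0,0],[0,0,0]]]
```

View pics/scene6.png

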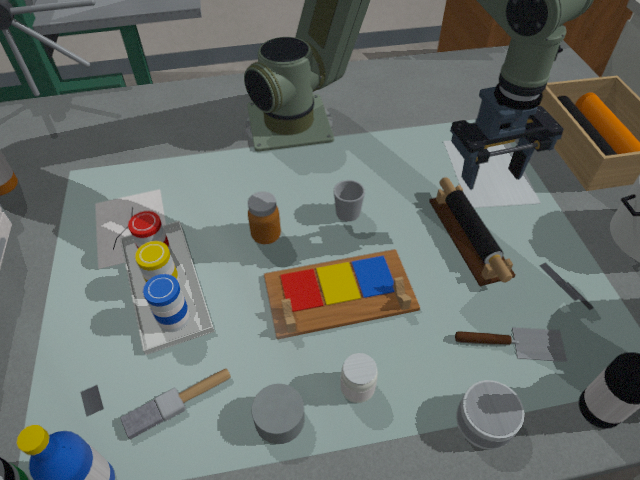

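>>> servo_tool(steps=[[0, [-1.1, -28.8, 0], [0, 0, 0.138]], [0, [-5.1, -28.4, 0], [0, 0, 0.138]], [0, [-8.9, -27.4, 0], [0, 0, 0.138]], [0, [-12.6, -26, 0], [0, 0, 0.138]], [0, [-16.1, -24, 0], [0, 0, 0.138]], [0, [-19.2, -21.5, 0], [0, 0, 0.138]], [0, [-22, -18.7, 0], [0, 0, 0.138]], [0, [-24.4, -15.5, 0], [0, 0, 0.138]], [0, [-26.3, -12, 0], [0, 0, 0.138]], [0, [-27.7, -8.3, 0], [0, 0, 0.138]]])

```text
time_s: 34.5
ee_pos: [510.2, 34.4, 189.3]
ee_rot: [-179.8, -0.0, 105.9]
force: [0.4, -0.1, -0.7]
gripper_width: 91.3
gripper_force: 0.0
```

>>> servo_tool(steps=[[0, [-28.5, -4.4, 0], [0, 0, 0.138]], [0, [-28.9, -0.4, 0], [0, 0, 0.138]], [0, [-28.7, 3.5, 0], [0, 0, 0.138]], [0, [-27.9, 7.4, 0], [0, 0, 0.138]], [0, [-26.6, 11.2, 0], [0, 0, 0.138]], [0, [-24.8, 14.8, 0], [0, 0, 0.138]], [0, [-22.5, 18, 0], [0, 0, 0.138]], [0, [-19.9, 21, 0], [0, 0, 0.138]], [0, [-16.8, 23.5, 0], [0, 0, 0.138]], [0, [-13.4, 25.6, 0], [0, 0, 0.138]]])

```text
time_s: 35.5
ee_pos: [547.6, -251.5, 189.0]
ee_rot: [-179.8, 0.1, 26.8]
force: [0.9, 0.4, 0.2]
gripper_width: 91.3
gripper_force: 0.0
```

>>> servo_tool(steps=[[0, [-9.8, 27.2, 0], [0, 0, 0.138]], [0, [-5.9, 28.3, 0], [0, 0, 0.138]], [0, [0, 0, 0], [0, 0, 0]], [0, [0, 0, 0], [0, 0, 0]], [0, [0, 0, 0], [0, 0, 0]], [0, [0, 0, 0], [0, 0, 0]], [0, [0, 0, 0], [0, 0, 0]], [0, [0, 0, 0], [0, 0, 0]], [0, [0, 0, 0], [0, 0, 0]], [0, [0, 0, 0], [0, 0, 0]]])

```text
time_s: 36.5
ee_pos: [556.0, -307.9, 191.2]
ee_rot: [180.0, -0.0, 11.4]
force: [-0.3, -0.2, 0.6]
gripper_width: 91.3
gripper_force: 0.0
```

```bash
python3 -c "
from plan import *
plan((558,-307,83,11.5,0,25))"
```

```text
t 36.5 pos [ 556.  -307.9  191.2] [ 1.7999e+02 -1.0000e-02  1.1350e+01] w 91.3
[[0,[0.4,-0.1,21.6],[0.0,-0.0,-0.001]],[0,[0.4,-0.1,21.6],[0.0,-0.0,-0.001]],[0,[0.4,-0.1,21.6],[0.0,-0.0,-0.001]],[0,[0.4,-0.1,21.6],[0.0,-0.0,-0.001]],[0,[0.4,-0.1,21.6],[0.0,-0.0,-0.001]],[0,[0,0,0],[0,0,0]],[0,[0,0,0],[0,0,0]],[0,[0,0,0],[0,0,0]],[0,[0,0,0],[0,0,0]],[0,[0,0,0],[0,0,0]]]
```

>>> servo_tool(steps=[[0, [0.4, 0, 24], [0, 0, 0]], [0, [0.4, 0, 24], [0, 0, 0]], [0, [0.4, 0, 24], [0, 0, 0]], [0, [0.4, 0, 22], [0, 0, 0]], [0, [0.4, 0, 14], [0, 0, 0]], [0, [0, 0, 0], [0, 0, 0]], [0, [0, 0, 0], [0, 0, 0]], [255, [0, 0, 0], [0, 0, 0]], [255, [0, 0, 0], [0, 0, 0]], [255, [0, 0, 0], [0, 0, 0]]])

```text
time_s: 37.5
ee_pos: [558.3, -307.9, 83.9]
ee_rot: [179.9, -0.1, 11.3]
force: [-0.2, -0.0, -1.0]
gripper_width: 70.0
gripper_force: 0.0
```

>>> servo_tool(steps=[[255, [0, 0, 0], [0, 0, 0]], [255, [0, 0, 0], [0, 0, 0]], [255, [0, 0, 0], [0, 0, 0]], [255, [0, 0, -10], [0, 0, 0]], [255, [0, 0, -20], [0, 0, 0]], [255, [0, 0, -35], [0, 0, 0]], [255, [0, 0, -35], [0, 0, 0]], [255, [0, 0, -10], [0, 0, 0]], [255, [0, 0, 0], [0, 0, 0]], [255, [0, 0, 0], [0, 0, 0]]])

```text
time_s: 38.5
ee_pos: [556.7, -307.0, 190.9]
ee_rot: [-179.8, 0.2, 11.3]
force: [-0.6, 0.7, -5.1]
gripper_width: 61.9
gripper_force: 20.0
```

```bash
python3 -c "
from plan import *
plan((543,89.6,193,92.5,255,39))"
```

```text
t 38.5 pos [ 556.7 -307.   190.9] [-1.7985e+02  1.7000e-01  1.1330e+01] w 61.9
[[255,[5.9,-35.6,-0.1],[-0.0,0.0,-0.129]],[255,[10.4,-34.6,-0.1],[-0.0,0.0,-0.129]],[255,[14.7,-32.9,-0.1],[-0.0,0.0,-0.129]],[255,[18.8,-30.8,-0.1],[-0.0,0.0,-0.129]],[255,[22.6,-28.1,-0.2],[-0.0,0.0,-0.129]],[255,[26.1,-25.0,-0.2],[-0.0,0.0,-0.129]],[255,[29.0,-21.4,-0.2],[-0.0,0.0,-0.129]],[255,[31.6,-17.5,-0.2],[-0.0,0.0,-0.129]],[255,[33.5,-13.3,-0.2],[-0.0,0.0,-0.129]],[255,[35.0,-8.9,-0.2],[-0.0,0.0,-0.129]]]
[[255,[35.8,-4.3,-0.2],[-0.0,0.0,-0.129]],[255,[0,0,0],[0,0,0]],[255,[0,0,0],[0,0,0]],[255,[0,0,0],[0,0,0]],[255,[0,0,0],[0,0,0]],[255,[0,0,0],[0,0,0]],[255,[0,0,0],[0,0,0]],[255,[0,0,0],[0,0,0]],[255,[0,0,0],[0,0,0]],[255,[0,0,0],[0,0,0]]]
```

>>> servo_tool(steps=[[255, [5.9, -35.6, -0.1], [0, 0, -0.129]], [255, [10.4, -34.6, -0.1], [0, 0, -0.129]], [255, [14.7, -32.9, -0.1], [0, 0, -0.129]], [255, [18.8, -30.8, -0.1], [0, 0, -0.129]], [255, [22.6, -28.1, -0.2], [0, 0, -0.129]], [255, [26.1, -25, -0.2], [0, 0, -0.129]], [255, [29, -21.4, -0.2], [0, 0, -0.129]], [255, [31.6, -17.5, -0.2], [0, 0, -0.129]], [255, [33.5, -13.3, -0.2], [0, 0, -0.129]], [255, [35, -8.9, -0.2], [0, 0, -0.129]]])

```text
time_s: 39.5
ee_pos: [543.3, 54.3, 192.1]
ee_rot: [-179.7, 0.0, 85.5]
force: [0.9, -1.1, -4.5]
gripper_width: 61.5
gripper_force: 20.0
```

>>> servo_tool(steps=[[255, [35.8, -4.3, 0], [0, 0, -0.129]], [255, [0, 0, 0], [0, 0, 0]], [255, [0, 0, 20], [0, 0, 0]], [255, [0, 0, 22], [0, 0, 0]], [255, [0, 0, 20], [0, 0, 0]], [255, [0, 0, 15], [0, 0, 0]], [255, [0, 0, 8], [0, 0, 0]], [255, [0, 0, 5], [0, 0, 0]], [255, [0, 0, 0], [0, 0, 0]], [255, [0, 0, 0], [0, 0, 0]]])

```text
time_s: 40.5
ee_pos: [544.0, 88.9, 105.0]
ee_rot: [180.0, -0.0, 92.6]
force: [0.5, -0.4, -4.0]
gripper_width: 61.7
gripper_force: 20.0
```

>>> servo_tool(steps=[[255, [0.8, -0.8, 4], [0, 0, 0]], [255, [0, 0, 3], [0, 0, 0]], [255, [0, 0, 1.5], [0, 0, 0]], [255, [0, 0, 0.5], [0, 0, 0]], [255, [0, 0, 0], [0, 0, 0]], [255, [0, 0, 0], [0, 0, 0]], [0, [0, 0, 0], [0, 0, 0]], [0, [0, 0, 0], [0, 0, 0]], [0, [0, 0, 0], [0, 0, 0]], [0, [0, 0, 0], [0, 0, 0]]])

```text
time_s: 41.5
ee_pos: [543.1, 89.8, 95.9]
ee_rot: [179.9, -0.0, 92.6]
force: [-0.1, 0.2, 0.5]
gripper_width: 89.9
gripper_force: 0.0
```

>>> servo_tool(steps=[[0, [0, 0, -10], [0, 0, 0]], [0, [0, 0, -30], [0, 0, 0]], [0, [0, 0, -35], [0, 0, 0]], [0, [0, 0, -20], [0, 0, 0]], [0, [0, 0, 0], [0, 0, 0]], [0, [0, 0, 0], [0, 0, 0]], [0, [0, 0, 0], [0, 0, 0]], [0, [0, 0, 0], [0, 0, 0]], [0, [0, 0, 0], [0, 0, 0]], [0, [0, 0, 0], [0, 0, 0]]])

```text
time_s: 42.5
ee_pos: [542.5, 89.7, 190.0]
ee_rot: [-179.9, 0.0, 92.6]
force: [0.2, -0.8, -0.7]
gripper_width: 91.0
gripper_force: 0.0
```

```bash
python3 -c "
from plan import *
plan((475.5,-324.5,192,11.5,0,42))"
```

```text
t 42.5 pos [542.5  89.7 190. ] [-179.93    0.     92.64] w 91.0
[[0,[-37.3,-7.8,-0.2],[-0.0,0.0,0.129]],[0,[-38.0,-3.0,-0.2],[-0.0,0.0,0.129]],[0,[-38.1,1.9,-0.2],[-0.0,0.0,0.129]],[0,[-37.5,6.8,-0.2],[-0.0,0.0,0.129]],[0,[-36.3,11.6,-0.2],[-0.0,0.0,0.129]],[0,[-34.6,16.2,-0.2],[-0.0,0.0,0.129]],[0,[-32.2,20.5,-0.2],[-0.0,0.0,0.129]],[0,[-29.3,24.4,-0.2],[-0.0,0.0,0.129]],[0,[-25.9,28.0,-0.2],[-0.0,0.0,0.129]],[0,[-22.1,31.1,-0.2],[-0.0,0.0,0.129]]]
[[0,[-17.9,33.7,-0.2],[-0.0,0.0,0.129]],[0,[0,0,0],[0,0,0]],[0,[0,0,0],[0,0,0]],[0,[0,0,0],[0,0,0]],[0,[0,0,0],[0,0,0]],[0,[0,0,0],[0,0,0]],[0,[0,0,0],[0,0,0]],[0,[0,0,0],[0,0,0]],[0,[0,0,0],[0,0,0]],[0,[0,0,0],[0,0,0]]]
```

>>> servo_tool(steps=[[0, [-37.3, -7.8, -0.2], [0, 0, 0.129]], [0, [-38, -3, -0.2], [0, 0, 0.129]], [0, [-38.1, 1.9, -0.2], [0, 0, 0.129]], [0, [-37.5, 6.8, -0.2], [0, 0, 0.129]], [0, [-36.3, 11.6, -0.2], [0, 0, 0.129]], [0, [-34.6, 16.2, -0.2], [0, 0, 0.129]], [0, [-32.2, 20.5, -0.2], [0, 0, 0.129]], [0, [-29.3, 24.4, -0.2], [0, 0, 0.129]], [0, [-25.9, 28, -0.2], [0, 0, 0.129]], [0, [-22.1, 31.1, -0.2], [0, 0, 0.129]]])

```text
time_s: 43.5
ee_pos: [480.9, -288.2, 192.4]
ee_rot: [-180.0, 0.0, 18.4]
force: [1.0, -0.4, 0.1]
gripper_width: 91.2
gripper_force: 0.0
```

>>> servo_tool(steps=[[0, [-17.9, 33.7, -0.2], [0, 0, 0.129]], [0, [0, 0, 0], [0, 0, 0]], [0, [0, 0, 24], [0, 0, 0]], [0, [0, 0, 26], [0, 0, 0]], [0, [0, 0, 26], [0, 0, 0]], [0, [0, 0, 20], [0, 0, 0]], [0, [0, 0, 12], [0, 0, 0]], [0, [0, 0, 0], [0, 0, 0]], [0, [0, 0, 0], [0, 0, 0]], [255, [0, 0, 0], [0, 0, 0]]])

```text
time_s: 44.5
ee_pos: [476.1, -324.7, 86.1]
ee_rot: [179.9, -0.1, 11.4]
force: [0.3, -0.2, 0.8]
gripper_width: 85.7
gripper_force: 0.0
```

>>> servo_tool(steps=[[255, [0, 0, 0], [0, 0, 0]], [255, [0, 0, 0], [0, 0, 0]], [255, [0, 0, 0], [0, 0, 0]], [255, [0, 0, 0], [0, 0, 0]], [255, [0, 0, 0], [0, 0, 0]], [255, [0, 0, -10], [0, 0, 0]], [255, [0, 0, -25], [0, 0, 0]], [255, [0, 0, -35], [0, 0, 0]], [255, [0, 0, -35], [0, 0, 0]], [255, [0, 0, 0], [0, 0, 0]]])

```text
time_s: 45.5
ee_pos: [477.6, -325.8, 194.8]
ee_rot: [179.6, -0.4, 11.3]
force: [1.5, -0.4, -3.1]
gripper_width: 61.7
gripper_force: 20.0
```

```bash
python3 -c "
from plan import *
plan((546,15.4,195,92.5,255,39))"
```

```text
t 45.5 pos [ 477.6 -325.8  194.8] [179.58  -0.41  11.34] w 61.7
[[255,[12.2,-29.2,-0.1],[0.001,-0.0,-0.129]],[255,[15.8,-27.4,-0.1],[0.001,-0.0,-0.129]],[255,[19.2,-25.1,-0.1],[0.001,-0.0,-0.129]],[255,[22.3,-22.4,-0.1],[0.001,-0.0,-0.129]],[255,[25.0,-19.4,-0.0],[0.001,-0.0,-0.129]],[255,[27.3,-16.0,-0.0],[0.001,-0.0,-0.129]],[255,[29.1,-12.4,-0.0],[0.001,-0.0,-0.129]],[255,[30.5,-8.5,-0.0],[0.001,-0.0,-0.129]],[255,[31.3,-4.6,-0.0],[0.001,-0.0,-0.129]],[255,[31.6,-0.5,-0.0],[0.001,-0.0,-0.129]]]
[[255,[31.4,3.6,-0.0],[0.001,-0.0,-0.129]],[255,[0,0,0],[0,0,0]],[255,[0,0,0],[0,0,0]],[255,[0,0,0],[0,0,0]],[255,[0,0,0],[0,0,0]],[255,[0,0,0],[0,0,0]],[255,[0,0,0],[0,0,0]],[255,[0,0,0],[0,0,0]],[255,[0,0,0],[0,0,0]],[255,[0,0,0],[0,0,0]]]
```

>>> servo_tool(steps=[[255, [12.2, -29.2, 0], [0, 0, -0.129]], [255, [15.8, -27.4, 0], [0, 0, -0.129]], [255, [19.2, -25.1, 0], [0, 0, -0.129]], [255, [22.3, -22.4, 0], [0, 0, -0.129]], [255, [25, -19.4, 0], [0, 0, -0.129]], [255, [27.3, -16, 0], [0, 0, -0.129]], [255, [29.1, -12.4, 0], [0, 0, -0.129]], [255, [30.5, -8.5, 0], [0, 0, -0.129]], [255, [31.3, -4.6, 0], [0, 0, -0.129]], [255, [31.6, -0.5, 0], [0, 0, -0.129]]])

```text
time_s: 46.5
ee_pos: [536.2, -12.7, 188.1]
ee_rot: [-179.8, -0.0, 85.6]
force: [0.5, -0.1, -3.1]
gripper_width: 61.6
gripper_force: 20.0
```

>>> servo_tool(steps=[[255, [31.4, 3.6, 0], [0, 0, -0.129]], [255, [0, 0, 0], [0, 0, 0]], [255, [0, 0, 20], [0, 0, 0]], [255, [0, 0, 22], [0, 0, 0]], [255, [0, 0, 20], [0, 0, 0]], [255, [0, 0, 15], [0, 0, 0]], [255, [0, 0, 8], [0, 0, 0]], [255, [0, 0, 4], [0, 0, 0]], [255, [0, 0, 0], [0, 0, 0]], [255, [0, 0, 0], [0, 0, 0]]])

```text
time_s: 47.5
ee_pos: [543.8, 16.7, 101.4]
ee_rot: [179.9, 0.0, 92.6]
force: [-0.5, -0.8, -3.3]
gripper_width: 61.7
gripper_force: 20.0
```

>>> servo_tool(steps=[[255, [-1.2, 2, 0], [0, 0, 0]], [255, [0, 0, 2], [0, 0, 0]], [255, [0, 0, 1], [0, 0, 0]], [255, [0, 0, 1], [0, 0, 0]], [255, [0, 0, 0], [0, 0, 0]], [255, [0, 0, 0], [0, 0, 0]], [0, [0, 0, 0], [0, 0, 0]], [0, [0, 0, 0], [0, 0, 0]], [0, [0, 0, 0], [0, 0, 0]], [0, [0, 0, 0], [0, 0, 0]]])

```text
time_s: 48.5
ee_pos: [545.6, 15.7, 96.9]
ee_rot: [180.0, -0.0, 92.6]
force: [-0.4, -0.2, -0.5]
gripper_width: 89.7
gripper_force: 0.0
```

>>> servo_tool(steps=[[0, [0, 0, -10], [0, 0, 0]], [0, [0, 0, -30], [0, 0, 0]], [0, [0, 0, -35], [0, 0, 0]], [0, [0, 0, -20], [0, 0, 0]], [0, [0, 0, 0], [0, 0, 0]], [0, [0, 0, 0], [0, 0, 0]], [0, [0, 0, 0], [0, 0, 0]], [0, [0, 0, 0], [0, 0, 0]], [0, [0, 0, 0], [0, 0, 0]], [0, [0, 0, 0], [0, 0, 0]]])

```text
time_s: 49.5
ee_pos: [545.2, 15.8, 191.2]
ee_rot: [-179.9, -0.0, 92.6]
force: [0.0, -0.1, 0.1]
gripper_width: 91.2
gripper_force: 0.0
```

```bash
python3 -c "
from plan import *
plan((392,-341.5,192,11.5,0,42))"
```

```text
t 49.5 pos [545.2  15.8 191.2] [-1.7993e+02 -1.0000e-02  9.2640e+01] w 91.2
[[0,[-31.8,-15.4,-0.1],[-0.0,0.0,0.129]],[0,[-33.5,-11.2,-0.1],[-0.0,0.0,0.129]],[0,[-34.7,-6.8,-0.1],[-0.0,0.0,0.129]],[0,[-35.3,-2.3,-0.1],[-0.0,0.0,0.129]],[0,[-35.3,2.3,-0.1],[-0.0,0.0,0.129]],[0,[-34.7,6.8,-0.1],[-0.0,0.0,0.129]],[0,[-33.5,11.2,-0.1],[-0.0,0.0,0.129]],[0,[-31.8,15.4,-0.1],[-0.0,0.0,0.129]],[0,[-29.6,19.3,-0.1],[-0.0,0.0,0.129]],[0,[-26.9,23.0,-0.1],[-0.0,0.0,0.129]]]
[[0,[-23.7,26.2,-0.1],[-0.0,0.0,0.129]],[0,[0,0,0],[0,0,0]],[0,[0,0,0],[0,0,0]],[0,[0,0,0],[0,0,0]],[0,[0,0,0],[0,0,0]],[0,[0,0,0],[0,0,0]],[0,[0,0,0],[0,0,0]],[0,[0,0,0],[0,0,0]],[0,[0,0,0],[0,0,0]],[0,[0,0,0],[0,0,0]]]
```

>>> servo_tool(steps=[[0, [-31.8, -15.4, 0], [0, 0, 0.129]], [0, [-33.5, -11.2, 0], [0, 0, 0.129]], [0, [-34.7, -6.8, 0], [0, 0, 0.129]], [0, [-35.3, -2.3, 0], [0, 0, 0.129]], [0, [-35.3, 2.3, 0], [0, 0, 0.129]], [0, [-34.7, 6.8, 0], [0, 0, 0.129]], [0, [-33.5, 11.2, 0], [0, 0, 0.129]], [0, [-31.8, 15.4, 0], [0, 0, 0.129]], [0, [-29.6, 19.3, 0], [0, 0, 0.129]], [0, [-26.9, 23, 0], [0, 0, 0.129]]])

```text
time_s: 50.5
ee_pos: [405.1, -310.3, 191.7]
ee_rot: [-180.0, -0.0, 18.4]
force: [1.1, 0.4, -0.1]
gripper_width: 91.2
gripper_force: 0.0
```

>>> servo_tool(steps=[[0, [-23.7, 26.2, 0], [0, 0, 0.129]], [0, [0, 0, 0], [0, 0, 0]], [0, [0, 0, 24], [0, 0, 0]], [0, [0, 0, 26], [0, 0, 0]], [0, [0, 0, 26], [0, 0, 0]], [0, [0, 0, 20], [0, 0, 0]], [0, [0, 0, 12], [0, 0, 0]], [0, [0, 0, 0], [0, 0, 0]], [0, [0, 0, 0], [0, 0, 0]], [255, [0, 0, 0], [0, 0, 0]]])

```text
time_s: 51.5
ee_pos: [392.6, -341.9, 84.9]
ee_rot: [179.9, -0.1, 11.4]
force: [-0.4, -0.2, 0.1]
gripper_width: 86.0
gripper_force: 0.0
```

>>> servo_tool(steps=[[255, [0, 0, 0], [0, 0, 0]], [255, [0, 0, 0], [0, 0, 0]], [255, [0, 0, 0], [0, 0, 0]], [255, [0, 0, 0], [0, 0, 0]], [255, [0, 0, 0], [0, 0, 0]], [255, [0, 0, -10], [0, 0, 0]], [255, [0, 0, -25], [0, 0, 0]], [255, [0, 0, -35], [0, 0, 0]], [255, [0, 0, -35], [0, 0, 0]], [255, [0, 0, 0], [0, 0, 0]]])

```text
time_s: 52.5
ee_pos: [393.9, -343.3, 193.7]
ee_rot: [179.5, -0.4, 11.3]
force: [0.5, -1.1, -2.8]
gripper_width: 61.7
gripper_force: 20.0
```

```bash
python3 -c "
from plan import *
plan((549.2,-58.6,194,92.5,255,39))"
```

```text
t 52.5 pos [ 393.9 -343.3  193.7] [179.54  -0.35  11.33] w 61.7
[[255,[18.9,-22.6,-0.1],[0.001,0.0,-0.129]],[255,[21.7,-20.0,-0.1],[0.001,0.0,-0.129]],[255,[24.1,-17.0,-0.1],[0.001,0.0,-0.129]],[255,[26.0,-13.8,-0.0],[0.001,0.0,-0.129]],[255,[27.6,-10.3,-0.0],[0.001,0.0,-0.129]],[255,[28.7,-6.7,-0.0],[0.001,0.0,-0.129]],[255,[29.3,-3.0,-0.0],[0.001,0.0,-0.129]],[255,[29.5,0.8,-0.0],[0.001,0.0,-0.129]],[255,[29.1,4.6,-0.0],[0.001,0.0,-0.129]],[255,[28.3,8.3,-0.0],[0.001,0.0,-0.129]]]
[[255,[27.0,11.9,-0.0],[0.001,0.0,-0.129]],[255,[0,0,0],[0,0,0]],[255,[0,0,0],[0,0,0]],[255,[0,0,0],[0,0,0]],[255,[0,0,0],[0,0,0]],[255,[0,0,0],[0,0,0]],[255,[0,0,0],[0,0,0]],[255,[0,0,0],[0,0,0]],[255,[0,0,0],[0,0,0]],[255,[0,0,0],[0,0,0]]]
```

Grasp height 85 → place at about 97.

>>> servo_tool(steps=[[255, [18.9, -22.6, 0], [0, 0, -0.129]], [255, [21.7, -20, 0], [0, 0, -0.129]], [255, [24.1, -17, 0], [0, 0, -0.129]], [255, [26, -13.8, 0], [0, 0, -0.129]], [255, [27.6, -10.3, 0], [0, 0, -0.129]], [255, [28.7, -6.7, 0], [0, 0, -0.129]], [255, [29.3, -3, 0], [0, 0, -0.129]], [255, [29.5, 0.8, 0], [0, 0, -0.129]], [255, [29.1, 4.6, 0], [0, 0, -0.129]], [255, [28.3, 8.3, 0], [0, 0, -0.129]]])

```text
time_s: 53.5
ee_pos: [532.1, -81.2, 187.3]
ee_rot: [-179.8, -0.0, 85.6]
force: [-0.4, -0.6, -2.2]
gripper_width: 61.3
gripper_force: 20.0
```

>>> servo_tool(steps=[[255, [27, 11.9, 0], [0, 0, -0.129]], [255, [0, 0, 0], [0, 0, 0]], [255, [0, 0, 20], [0, 0, 0]], [255, [0, 0, 22], [0, 0, 0]], [255, [0, 0, 20], [0, 0, 0]], [255, [0, 0, 15], [0, 0, 0]], [255, [0, 0, 8], [0, 0, 0]], [255, [0, 0, 4], [0, 0, 0]], [255, [0, 0, 0], [0, 0, 0]], [255, [0, 0, 0], [0, 0, 0]]])

```text
time_s: 54.5
ee_pos: [547.2, -56.8, 100.4]
ee_rot: [179.9, 0.0, 92.6]
force: [0.1, 0.1, -2.5]
gripper_width: 61.4
gripper_force: 20.0
```

>>> servo_tool(steps=[[255, [-1.9, 1.9, 0], [0, 0, 0]], [255, [0, 0, 2], [0, 0, 0]], [255, [0, 0, 1], [0, 0, 0]], [255, [0, 0, 1], [0, 0, 0]], [255, [0, 0, 0], [0, 0, 0]], [255, [0, 0, 0], [0, 0, 0]], [0, [0, 0, 0], [0, 0, 0]], [0, [0, 0, 0], [0, 0, 0]], [0, [0, 0, 0], [0, 0, 0]], [0, [0, 0, 0], [0, 0, 0]]])

```text
time_s: 55.5
ee_pos: [548.9, -58.4, 95.8]
ee_rot: [180.0, -0.0, 92.6]
force: [-0.1, 0.2, -0.3]
gripper_width: 89.7
gripper_force: 0.0
```

>>> servo_tool(steps=[[0, [0, 0, -10], [0, 0, 0]], [0, [0, 0, -30], [0, 0, 0]], [0, [0, 0, -35], [0, 0, 0]], [0, [0, 0, -40], [0, 0, 0]], [0, [-35, 0, -35], [0, 0, 0]], [0, [-40, 0, -35], [0, 0, 0]], [0, [-40, 0, 0], [0, 0, 0]], [0, [-40, 0, 0], [0, 0, 0]], [0, [0, 0, 0], [0, 0, 0]], [0, [0, 0, 0], [0, 0, 0]]])

```text
time_s: 56.5
ee_pos: [555.6, -211.3, 279.0]
ee_rot: [180.0, -0.0, 92.5]
force: [-0.6, -0.5, -1.0]
gripper_width: 91.2
gripper_force: 0.0
```

```bash
python3 fit.py 2>&1 | grep -v -e Warn -e return -e ret; python3 wl.py w8 tin_red,109,125 tin_yellow,109,125 tin_blue,109,125;  python3 -c "
from h import *
f=cams.grab_frame('side');save(f,'side8')"
```

```text
scene
tin_red [550.5 -58.2] 32.4 [554.1 -56.6 117.1]
tin_yellow [546.7  17.8] 32.6 [551.1  16.9 117.2]
tin_blue [544.3  92.8] 31.9 [547.4  91.4 117.1]
jar [ 379.7 -106.3] 31.3 [ 383.8 -106.6  101.1]
tray -5 ((475.74884033203125, -322.870361328125), (294.885986328125, 128.8513641357422), 11.334996223449707) [ 491.2 -323.     4.3]
rest 4 ((476.245361328125, 323.54095458984375), (247.44911193847656, 84.27887725830078), 6.054008483886719) [495.4 297.7  11.4]
rest 25 ((477.04736328125, 322.5137634277344), (233.45677185058594, 55.31834030151367), 5.2805705070495605) [583.8 310.   37.4]
roller 56 ((475.1021728515625, 321.2913818359375), (182.2406768798828, 29.73866844177246), 5.438711643218994) [482.3 321.3  59.3]
side
tin_red [548.9 -57.7] 32.4 [546.5 -61.5 115.7]
tin_yellow [534.7  -0.8] 53.8 [542.6  12.  115.7]
tin_blue [542.9  91.1] 32.8 [539.9  87.6 115.7]
jar [ 378.4 -109.4] 29.7 [ 376.6 -111.5   99.8]
tray -5 ((476.44482421875, -325.1705627441406), (296.59515380859375, 130.00013732910156), 11.670750617980957) [ 477.2 -321.3    3.5]
rest 4 ((473.4209899902344, 304.018798828125), (248.6141815185547, 51.84435272216797), 4.727650165557861) [464.2 294.1   9.7]
rest 25 ((473.0054016113281, 318.1474914550781), (237.05140686035156, 53.572669982910156), 5.826014041900635) [575.6 303.9  33.3]
roller 56 ((472.4558410644531, 316.29388427734375), (180.1715850830078, 23.54596710205078), 6.461395263671875) [469.  317.4  58.1]
57.4 [ 555.8 -211.   278.7] [180.    -0.    92.63]
tin_red 0.72 [548.7 -58.1 116.3] ((548.6595458984375, -58.18010711669922), 31.342418670654297)
tin_yellow 0.55 [536.8 -30.5 115.8] ((547.881591796875, -32.81993865966797), 17.996219635009766)
```

View pics/side8.png

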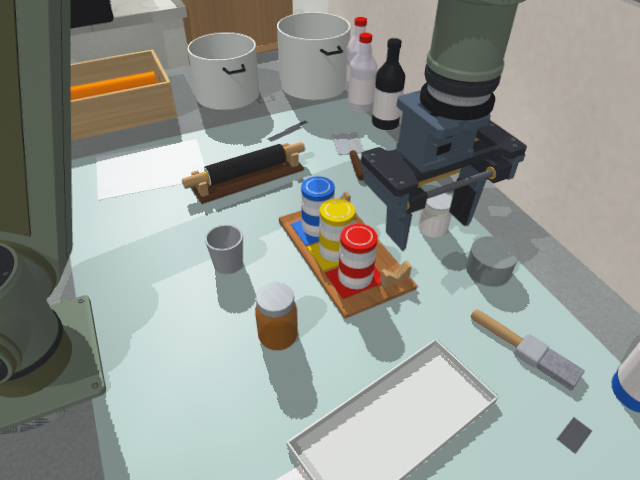

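The picture shows the tins back on their tiles at (318,205), (337,228) and (358,255), each within about 3 mm of where it started. The roller lies in the rest at (245,165).

```bash
python3 -c "
from h import *
print(ticket.job_done())"
```

```text
the job is handed in; nothing more can be done
None
```

I've handed the job in, with no verdict returned: the tins stand upright on their own tiles within about 3 mm of where they started, the roller lies level in both vees of the rest, and the jar has not moved.

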